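Nest the kidney-shaped wooden dishes

TASK

Make one neat pile of the three kidney-shaped wooden dishes: turn each of the two loose ones until its outline matches and nest them, one on top of the other, in the dish that stands on the rubber mat, each fully home and level. Ease them in by feel, neither dropping nor forcing them, and leave the basket, the round bowl and the gouges where they are.

Things in the scene. Friction and masses are not known exactly. Their poses are not given: they have to be found in the camera images.
- pile_mid (a point): Bottom dish of the pile, held fast by a black rubber mat (205 x 125 x 3 mm): a carved kidney-shaped wooden dish with flared walls, 191 mm long (x), 107 broad (y) over the rim, 48 high, notch (concave side) towards -y, z up. Point: middle of its bounding box, 24 mm below the rim top. All three have one form and nest: home, a dish stands 26 mm higher than the one below, the same way round.
- pile_notch (a point): Same dish: top of its wall at the middle of the notch, (0, -34.35, +24 mm) from pile_mid. Rim outline: all within 46 mm of an arc of radius 90 mm and half angle 0.58 rad about x 0, y -82.6; the ends' centres are at x +-49, y -7 mm. Wall 8.5 mm thick measured level, flared 18 deg from upright all round, inside and out: the outline shrinks 0.327 mm per mm down.
- dish_a_mid (a point): Loose dish of the same form, about 0.2 kg, upright on the table. Point: middle of its bounding box, 24 mm above its underside. Its walls wedge in the dish below: 1 mm off to the side or 0.02 rad of turn makes it touch about 3 mm high. Let go there it mostly slides home or stays a little cocked; 5 to 20 N on its floor seats it; driving it on after it has touched while held fast wedges it hard (100 N between the dishes is too much).
- dish_a_notch (a point): Top of that dish's wall at the middle of the notch, (0, -34.35, +24 mm) from dish_a_mid. The wall is straight along x here for 26 mm, 8 mm thick, and leans out 18 deg (down it runs towards +y): pinched 16 mm deep by fingers leaning with it, the dish stays level; pinched by upright fingers it cocks. Inside, the floor is flat, 40 mm below the rim, about 44 mm broad.
- dish_b_mid (a point): The other loose dish, a twin of dish_a, about 0.2 kg, upright on the table; either may go first. Point: middle of its bounding box, 24 mm above its underside.
- dish_b_notch (a point): Top of that dish's wall at the middle of its notch, (0, -34.35, +24 mm) from dish_b_mid; as on dish_a.
- basket: Coiled basket of river pebbles, about 190 mm across, 65 mm high; leave it. Origin: centre of its underside.
- round_bowl: Round wooden bowl, 136 mm across, 55 mm high; leave it. Origin: centre of its underside.
- gouge_wide: Carving gouge with a pale wooden handle, 200 mm long, lying; leave it. Origin on the table under the middle of the handle, x towards the blade.
- gouge_narrow: A second, narrower carving gouge, 190 mm long, lying; leave it. Origin on the table under the middle of the handle, x towards the blade.

How it is judged (in metres and radians):
At the end, for the whole second after the job is handed in: One loose dish is nested on the matted dish and the other on top of it, in either order: each 23.5 to 29.5 mm above the one below, centred within 4 mm, turned to match within 0.06 rad, level within 0.03 rad, and at rest (((horizontal distance between dish_a_mid and pile_mid below 0.004 m and z of dish_a_mid in the frame of pile_mid between 0.0235 and 0.0295 m and angle between the x axis of dish_a_mid and the x axis of pile_mid, either way round below 0.06 rad and angle between each of dish_a_mid, dish_b_mid's own z axis and vertical below 0.03 rad and horizontal distance between dish_b_mid and dish_a_mid below 0.004 m and z of dish_b_mid in the frame of dish_a_mid between 0.0235 and 0.0295 m and angle between the x axis of dish_b_mid and the x axis of dish_a_mid, either way round below 0.06 rad) or (horizontal distance between dish_b_mid and pile_mid below 0.004 m and z of dish_b_mid in the frame of pile_mid between 0.0235 and 0.0295 m and angle between the x axis of dish_b_mid and the x axis of pile_mid, either way round below 0.06 rad and angle between each of dish_b_mid, dish_a_mid's own z axis and vertical below 0.03 rad and horizontal distance between dish_a_mid and dish_b_mid below 0.004 m and z of dish_a_mid in the frame of dish_b_mid between 0.0235 and 0.0295 m and angle between the x axis of dish_a_mid and the x axis of dish_b_mid, either way round below 0.06 rad)) and linear speed of each of dish_a, dish_b below 0.01 m/s); the robot touches nothing.
It fails at once if a loose dish is dropped: it moves at over 0.4 m/s while the fingers do not hold it ((linear speed of dish_a above 0.4 m/s and contact force between the fingers and dish_a below 0.1 N) or (linear speed of dish_b above 0.4 m/s and contact force between the fingers and dish_b below 0.1 N)).
It fails at once if a dish is forced: two dishes press on one another with more than 100 N in all (pressing 20 N on a level dish stays below that, driving a held one on after it has touched does not) (contact force between any of dish_a, dish_b and pile above 100 N or contact force between dish_a and dish_b above 100 N).
It fails at once if the basket, the round bowl or a gouge is moved by more than 30 mm (distance of any of basket, round_bowl, gouge_wide, gouge_narrow from where it was at the start of the episode above 0.03 m).
It also fails if it takes over 67 s, if anything falls off the work surface, if the arm or the gripper's body presses on something with over 40 N, if the wrist force passes 120 N, or if a joint passes its speed limit or range.

ROBOT

A 6-joint arm with a two-finger parallel gripper is mounted at the origin on the work surface. World frame = base frame: x ahead of the robot, y to its left, z up, the work surface at z = 0. Lengths are in mm, angles in rad, forces in N, time in s.
With the tool pointing down it reaches from about 250 to 725 mm from the base axis. Payload 9.7 kg.
Tool frame: the origin (TCP) lies at the very end of the fingers, on their centre line; the grasp point (between the pads) lies 19 mm behind it; x points along the fingers, z is the direction in which the jaws open and shut, and the axes are right-handed (so a half turn about x gives the same grasp; the last joint's range is limited). The gripper opens to 85 mm and grips with 20 to 120 N. Pads are 22 mm wide; open, the fingers measure 114 mm over their backs; the gripper's body (76 mm by 85 mm) begins 54 mm behind the grasp point. The pads swing forward as they close: fully open they stand 13 mm farther back than shut.
Start: joints at [1.28, 0.087, 0.176, 1.66, 0, 1.571], TCP at [157.693, 526.906, 231.284] pointing down, gripper open.
Joint ranges: [-3.13, 3.13], [-0.85, 1.81], [-1.15, 1.24], [-2.2, 2.28], [-1.44, 1.52], [-3.14, 3.14]. Speed limits (rad/s): [2.22, 2.22, 2.57, 3.14, 3.14, 3.14].

INTERFACE

Orientations are given as a rotation vector (axis times angle).
In Python, from bench import ctrl gives the robot as it stands.
- The arm moves only by the shell command python3 -m jog 'ROWS' [FORCE]. ROWS is text: rows parted by semicolons, each of 7 numbers parted by spaces: the opening, from 0 (shut) to 1 (fully open), then the shift along the tool's x, y, z in m, then the turn, a rotation vector about the tool's x, y, z in rad. In form: fingers tx ty tz wx wy wz; .... A call has exactly 5 rows; each row is the pose to reach, as a shift and turn from the pose measured when the call began, along the tool's axes at that moment; what a row does not reach only later rows make up. A row lasts 1/10 s, in which the tool goes at most 50 mm and 8.59 degrees, less where a joint would pass 70% of its speed; a pose out of reach is approached as far as the arm can. A call with a gripper value outside its range is refused whole. The fingers move at their own pace and stop on an object; FORCE is the grip in N (left out, the last holds). Time passes only in rows, so rows that repeat a pose let the fingers close, or fill a call up. It gives the time, the measured TCP pose, the force and the opening at its end, in the units of the state.
- ctrl.get_state(): the state, without advancing time (a new reading comes with each control period).
- ctrl.grab_frame(name): name is "scene" or "side" or "wrist"; returns the picture (384x512x3 uint8, blue, green, red); there is no depth.
- ctrl.calibration(name): a dict with "camera_matrix" (3x3 intrinsics, pixels), "R" (3x3) and "t" (3): a world point X has camera coordinates R X + t. Camera axes: x right, y down, z forward; pixel columns grow to the right and rows downward; lengths in mm; the calibration is good to about 2 mm. A picture is of the moment at which its call begins: read the wrist's pose just before it. calibration takes no time and is no camera call; for the wrist camera it gives the pose at the moment of the call.
- ctrl.hand_in(): hands the job in, once; it reports no verdict.
The state is a dict: "clock": time; "joint_positions": joint angles; "dq": joint speeds; "tau": joint torques, N m; "tool_pos": TCP position; "tcp_rot": TCP orientation; "ft_force": force on the tool from outside, world axes, zero at the start; "moment": the same for the moment, N m; "grip_width": finger opening in mm.
Only numpy, scipy, OpenCV 4.12 (cv2) and the standard library are available. Lean on these libraries where they do the work, as an engineer would, in place of code of your own. Each camera call takes 0.05 s, during which the arm holds its last target.

## Working session

There is one attempt and no reset: what is moved stays moved. The work goes in short steps, Python scripts to look and compute and a shell command to move; the robot and the scene stay as the last step left them, time stands still between calls to the robot, and variables do not carry over. Pictures are saved under pics/ and viewed, and the job is handed in when it is done.

```bash
ls -la; mkdir -p pics; python3 - <<'E'
from bench import ctrl
import cv2
s=ctrl.get_state()
print(s)
for n in ["scene","side","wrist"]:
    c=ctrl.calibration(n); print(n,c)
    f=ctrl.grab_frame(n); cv2.imwrite(f"pics/{n}0.png",f)
E
```

```text
total 12
drwxr-xr-x  3 agent agent 4096 Dec  7 15:32 .
drwxr-xr-x 23 root  root  4096 Dec  7 15:31 ..
drwxr-xr-x  2 agent agent 4096 Dec  7 15:32 pics
{'clock': 0.0, 'joint_positions': array([1.27998178e+00, 8.74584235e-02, 1.75117660e-01, 1.65978296e+00,
       1.44929668e-05, 1.57083388e+00]), 'dq': array([ 0.00040296, -0.00130567,  0.00015102, -0.00047265,  0.00036695,
       -0.0001323 ]), 'tau': array([-2.07736848e-03, -5.20388103e+01,  4.64807260e+01,  1.60063215e-02,
       -1.00041616e-04, -9.69421983e-07]), 'tool_pos': array([157.63368433, 526.68877244, 230.57551621]), 'tcp_rot': array([-0.99312561,  1.33396903,  0.99182745]), 'ft_force': array([0.75060975, 0.62261609, 0.48013522]), 'moment': array([-0.02385987,  0.02166142,  0.03256529]), 'grip_width': 85.55551255812533}
scene {'camera_matrix': array([[456.87634267,   0.        , 256.1715692 ],
       [  0.        , 456.87634267, 184.13603251],
       [  0.        ,   0.        ,   1.        ]]), 'R': array([[-0.78923243,  0.61401961, -0.00959607],
       [ 0.48262289,  0.61052725, -0.6279583 ],
       [-0.37972005, -0.5002
[... 193 characters left out ...]
1.93166179],
       [  0.        ,   0.        ,   1.        ]]), 'R': array([[ 0.95721707, -0.2887992 ,  0.01817997],
       [-0.12992626, -0.48507432, -0.86476706],
       [ 0.25856267,  0.82540773, -0.50184402]]), 't': array([-617.99552457,  121.9293221 ,  919.52411504])}
wrist {'camera_matrix': array([[277.49824968,   0.        , 248.85451325],
       [  0.        , 277.49824968, 193.46044827],
       [  0.        ,   0.        ,   1.        ]]), 'R': array([[ 2.86447483e-01,  9.58095794e-01, -5.36999652e-04],
       [ 9.19967116e-01, -2.74891299e-01,  2.79455326e-01],
       [ 2.67597356e-01, -8.05432966e-02, -9.60158545e-01]]), 't': array([-549.06703929,  -36.09642065,  378.19828814])}
```

View pics/scene0.png

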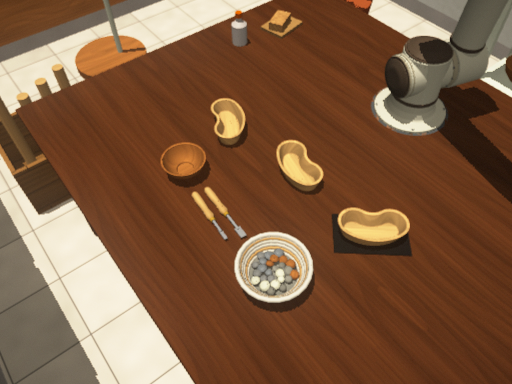

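View pics/side0.png

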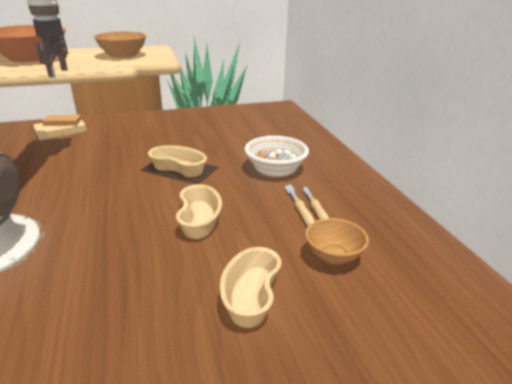

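View pics/wrist0.png

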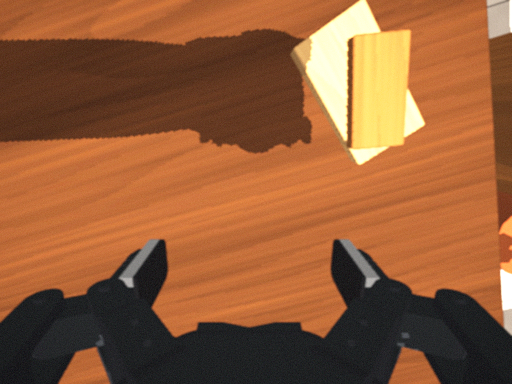

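```bash
cat > h.py <<'E'
import numpy as np, cv2
from scipy.optimize import minimize
from scipy.spatial.transform import Rotation as Rn
def outline(r, n=40):
    c=np.array([0,-82.6]); a=0.58
    t=np.linspace(-a,a,n)
    outer=[c+(90+r)*np.array([np.sin(x),np.cos(x)]) for x in t]
    e1=c+90*np.array([np.sin(a),np.cos(a)])
    ph=np.linspace(np.pi/2-a,np.pi/2-a-np.pi,n)
    cap1=[e1+r*np.array([np.cos(p),np.sin(p)]) for p in ph]
    inner=[c+(90-r)*np.array([np.sin(x),np.cos(x)]) for x in t[::-1]]
    e2=e1*[-1,1]
    ph2=np.linspace(np.pi/2+a+np.pi,np.pi/2+a,n)
    cap2=[e2+r*np.array([np.cos(p),np.sin(p)]) for p in ph2]
    return np.array(outer+cap1+inner+cap2)
def world(p2,z,pose):
    x,y,th=pose; c,s=np.cos(th),np.sin(th)
    q=p2@np.array([[c,s],[-s,c]])+[x,y]
    return np.c_[q,np.full(len(q),z)]
def proj(P,c):
    q=np.asarray(P)@c["R"].T+c["t"]; q=q@c["camera_matrix"].T
    return q[:,:2]/q[:,2:]
def render(pose,zb,c,shape=(384,512),S=4,hts=np.linspace(0,48,13)):
    m=np.zeros((shape[0]*S,shape[1]*S),np.uint8)
    for h in hts:
        p=proj(world(outline(46-0.327*(48-h)),zb+h,pose),c)
        cv2.fillPoly(m,[np.round(((p+0.5)*S-0.5)*16).astype(np.int32)],255,shift=4)
    return cv2.resize(m,(shape[1],shape[0]),interpolation=cv2.INTER_AREA)/255.
def fit(masks,cals,pose0,zb,step=(8,8,0.15),roi=None):
    def f(p): return sum(np.sum((render(p,zb,c)-m)**2) for m,c in zip(masks,cals))
    p=np.array(pose0,float); sc=1.0
    for k in range(2):
        sim=np.array([p]+[p+sc*np.array(step)*e for e in np.eye(3)])
        r=minimize(f,p,method="Nelder-Mead",options=dict(initial_simplex=sim,xatol=.05,fatol=.05,maxiter=90)); p=r.x; sc=.25
    return p,r.fun
def unproj(uv,z,c):
    d=np.linalg.solve(c["camera_matrix"],np.array([uv[0],uv[1],1.])); R=c["R"];o=-R.T@c["t"]; d=R.T@d
    return o+d*(z-o[2])/d[2]
def comp(mask,seed):
    n,l=cv2.connectedComponents(mask.astype(np.uint8)); return (l==l[seed[1],seed[0]]).astype(float)
E
python3 - <<'E'
from h import *
from bench import ctrl
for n,pts in dict(scene=[(228,121),(299,166),(373,226)],side=[(250,287),(200,210),(178,160)]).items():
    c=ctrl.calibration(n); f=cv2.imread(f"pics/{n}0.png"); hsv=cv2.cvtColor(f,cv2.COLOR_BGR2HSV)
    for p in pts: print(n,unproj(p,25,c).round(), hsv[p[1],p[0]])
    big=[]
    for p in pts:
        x,y=max(p[0]-45,0),p[1]-45; big.append(cv2.resize(f[y:y+90,x:x+90],(270,270),interpolation=cv2.INTER_CUBIC))
    m=((hsv[...,0]>13)&(hsv[...,0]<32)&(hsv[...,2]>90)).astype(np.uint8)*255
    cv2.imwrite(f"pics/{n}_crop.png",np.hstack(big)); cv2.imwrite(f"pics/{n}_m.png",m)
    for q in [(p[0],p[1]+35) for p in pts]: print(hsv[q[1],q[0]])
E
```

```text
scene [ 534. -315.   25.] [ 22 124 249]
scene [480. -22.  25.] [ 20 135 239]
scene [466. 265.  25.] [ 17 145 211]
[ 11 180 106]
[ 11 181 104]
[ 12 188 102]
side [ 537. -313.   25.] [ 23  72 255]
side [493. -18.  25.] [ 22  77 255]
side [477. 281.  25.] [ 19  93 245]
[ 17 111 182]
[ 13 144 156]
[ 13 137 166]
```

View pics/scene_crop.png

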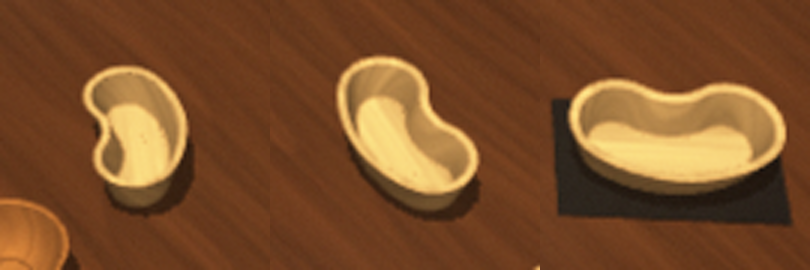

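View pics/scene_m.png

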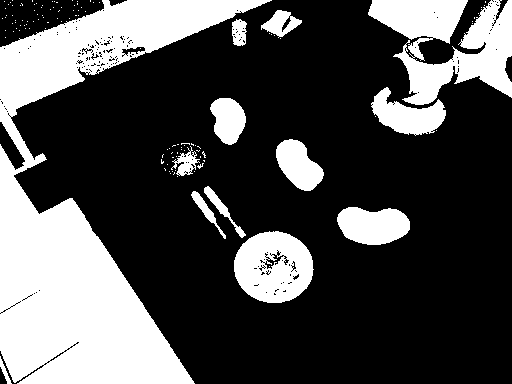

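View pics/side_m.png

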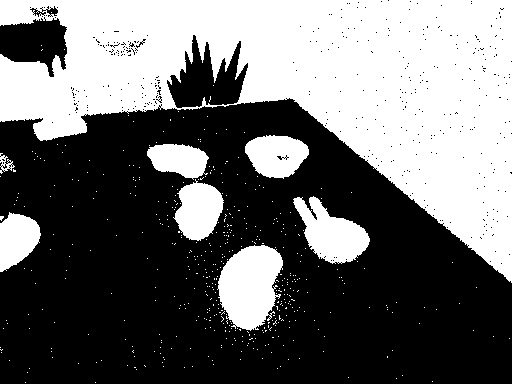

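```bash
cat > fit0.py <<'E'
from h import *
from bench import ctrl
S=dict(B=((228,121),(250,287),0),A=((299,166),(200,210),0),P=((373,226),(185,163),3))
cs=ctrl.calibration("scene"); cd=ctrl.calibration("side")
fs=cv2.imread("pics/scene0.png"); fd=cv2.imread("pics/side0.png")
h1=cv2.cvtColor(fs,cv2.COLOR_BGR2HSV).astype(int); h2=cv2.cvtColor(fd,cv2.COLOR_BGR2HSV).astype(int)
ms=(h1[...,0]>13)&(h1[...,0]<32)&(h1[...,2]>90)
md=cv2.morphologyEx((((h2[...,0]>14)&(h2[...,0]<32)&(h2[...,2]>125)&(h2[...,1]<135))).astype(np.uint8),cv2.MORPH_OPEN,np.ones((3,3)))
vs,vd=fs.copy(),fd.copy()
for k,(a,b,zb) in S.items():
    A=comp(ms,a); B=comp(md,b); A=cv2.morphologyEx(A,cv2.MORPH_CLOSE,np.ones((3,3)));
    p0=unproj(a,25,cs)[:2]
    for nm,M,C in [("scene",[A],[cs]),("side",[B],[cd]),("both",[A,B],[cs,cd])]:
        best=min((fit(M,C,[*p0,t],zb) for t in ([0,np.pi/2,np.pi,-np.pi/2] if nm=="scene" else [th])),key=lambda r:r[1])
        th=best[0][2]
        print(k,nm,best[0].round(3),round(best[1],1),A.sum(),B.sum())
    for v,c in((vs,cs),(vd,cd)):
        for z,r in((48,46),(0,30.3)): cv2.polylines(v,[np.round(proj(world(outline(r),z+zb,best[0]),c)*16).astype(np.int32)],True,(255,0,0),1,shift=4)
cv2.imwrite("pics/fit_s.png",cv2.resize(vs[80:270,180:430],None,fx=3,fy=3)); cv2.imwrite("pics/fit_d.png",cv2.resize(vd[130:340,130:330],None,fx=2.8,fy=2.8))
E
time python3 fit0.py
```

```text
B scene [ 532.76  -313.632    1.095] 26.3 1210.0 3749.0
B side [ 536.503 -308.574    1.077] 105.4 1210.0 3749.0
B both [ 535.854 -309.331    1.083] 175.3 1210.0 3749.0
A scene [488.103 -24.981   4.499] 29.5 1566.0 1982.0
A side [492.024 -20.655   4.495] 77.2 1566.0 1982.0
A both [490.409 -22.547   4.507] 159.7 1566.0 1982.0
P scene [474.903 268.894  -0.726] 40.5 2154.0 1408.0
P side [479.083 275.772  -0.692] 33.8 2154.0 1408.0
P both [475.807 269.401  -0.727] 180.7 2154.0 1408.0
real	1m37.013s
user	1m41.270s
sys	0m6.745s
```

```bash
python3 - <<'E'
from h import *
from bench import ctrl
s=ctrl.get_state(); R=Rn.from_rotvec(s["tcp_rot"]).as_matrix(); print(R.round(3))
c=ctrl.calibration("wrist"); o=-c["R"].T@c["t"]; print("cam in tool",(R.T@(o-s["tool_pos"])).round(1)); print("cam axes in tool (cols x,y,z)\n",(R.T@c["R"].T).round(3))
for n,(x,y,t) in dict(B=(535,-310,1.083),A=(490,-22,-1.776),P=(475.5,270,-.727)).items():
    az=np.arctan2(y,x)
    for sg in(1,-1):
        # yaw of tool y = yaw of sg*dish x
        ty=t if sg>0 else t+np.pi
        print(n,sg,"az",round(az,3),"tooly yaw rel az",round((ty-az+np.pi)%(2*np.pi)-np.pi,3))
print("start tooly yaw rel j1",np.arctan2(R[1,1],R[0,1])-1.28)
E
```

```text
[[-0.    -0.958  0.287]
 [-0.001  0.287  0.958]
 [-1.     0.    -0.001]]
cam in tool [-142.2   71.2   -0.7]
cam axes in tool (cols x,y,z)
 [[-0.001 -0.279  0.96 ]
 [ 0.    -0.96  -0.279]
 [ 1.     0.     0.001]]
B 1 az -0.525 tooly yaw rel az 1.608
B -1 az -0.525 tooly yaw rel az -1.533
A 1 az -0.045 tooly yaw rel az -1.731
A -1 az -0.045 tooly yaw rel az 1.41
P 1 az 0.516 tooly yaw rel az -1.243
P -1 az 0.516 tooly yaw rel az 1.898
start tooly yaw rel j1 1.570835694285971
```

View pics/fit_s.png

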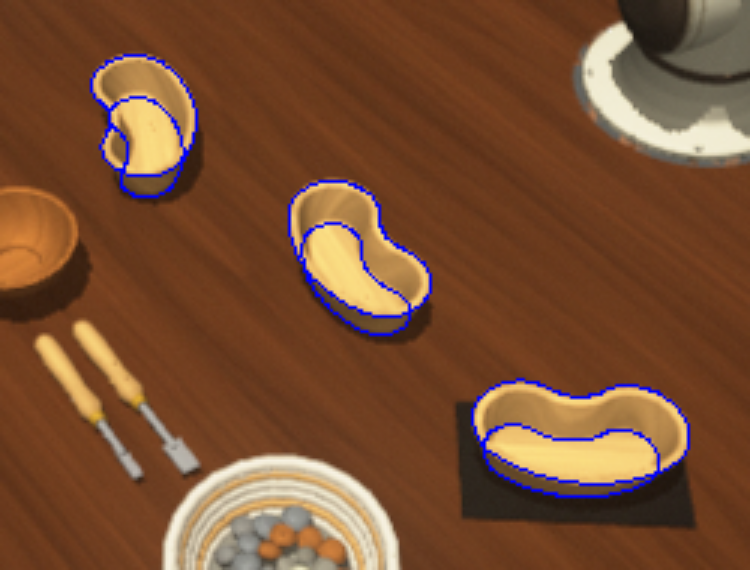

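View pics/fit_d.png

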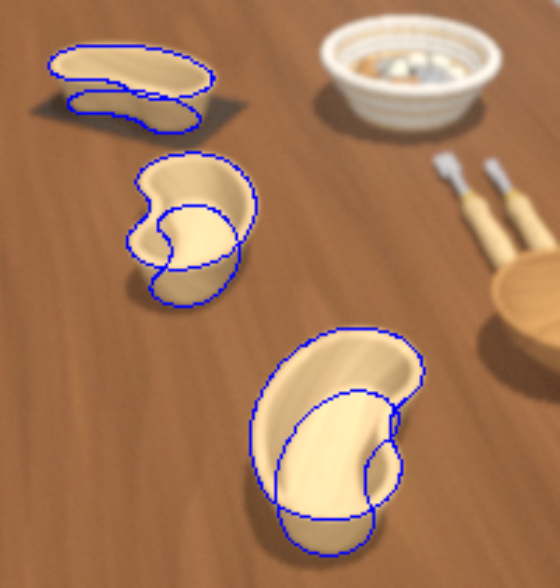

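```bash
cat >> h.py <<'E'
def graspR(th,sg,tilt=np.radians(18)):
    s,c=np.sin(tilt),np.cos(tilt)
    x=np.array([0,s,-c]); z=-sg*np.array([0,c,s]); y=np.cross(z,x)
    Rz=Rn.from_euler("z",th).as_matrix()
    return Rz@np.c_[x,y,z]
def dishpt(pose,zb,p):
    return np.array([pose[0],pose[1],zb+24])+Rn.from_euler("z",pose[2]).as_matrix()@np.array(p,float)
def grasp(pose,zb,sg,depth=16,back=0,up=0):
    R=graspR(pose[2],sg)
    return dishpt(pose,zb,(0,-34.35,24))+R[:,0]*(depth-back)+[0,0,up],R
def rel(s,pos,R):
    R0=Rn.from_rotvec(s["tcp_rot"]).as_matrix()
    d=R0.T@(np.asarray(pos)-s["tool_pos"])/1000; w=Rn.from_matrix(R0.T@R).as_rotvec()
    print("t",d.round(4),"w",w.round(4),"|t|",np.linalg.norm(d).round(3),"ang",np.degrees(np.linalg.norm(w)).round(1),"to",np.round(pos,1),"j",s["joint_positions"].round(2),"F",s["ft_force"].round(1),"w",s["grip_width"].round(1),"clk",round(s["clock"],2))
E
python3 - <<'E'
from h import *
from bench import ctrl
s=ctrl.get_state()
A=(490,-22.5,-1.776)
p,R=grasp(A,0,-1,back=120); rel(s,p,R)
E
```

```text
Traceback (most recent call last):
  File "h.py", line 54, in rel
    print("t",d.round(4),"w",w.round(4),"|t|",np.linalg.norm(d).round(3),"ang",np.degrees(np.linalg.norm(w)).round(1),"to",np.round(pos,1),"j",s["joint_positions"].round(2),"F",s["ft_force"].round(1),"w",s["grip_width"].round(1),"clk",round(s["clock"],2))
                                                                                                                                                                                                            ^^^^^^^^^^^^^^^^^^^^^
AttributeError: 'float' object has no attribute 'round'
```

```bash
sed -i 's/s\["grip_width"\].round(1)/round(float(s["grip_width"]),1)/' h.py; cat > go.py <<'E'
import sys
from h import *
from bench import ctrl
s=ctrl.get_state()
# usage: go.py x y th zb sg back up
a=[float(v) for v in sys.argv[1:]]
p,R=grasp(a[:3],a[3],a[4],back=a[5],up=a[6] if len(a)>6 else 0); rel(s,p,R)
E
python3 go.py 475.5 270 -.727 3 -1 120
```

```text
t [ 0.0811 -0.35   -0.215 ] w [ 0.4327 -0.3101 -0.0683] |t| 0.419 ang 30.8 to [431.3 220.3 149.9] j [1.28 0.09 0.18 1.66 0.   1.57] F [ 0.4  0.2 -0.3] w 85.4 clk 0.15
```

```bash
R="0.5 0.081 -0.35 -0.215 0.433 -0.31 -0.068"; python3 -m jog '0.5 0.01 -0.04 -0.025 0.05 -0.04 -0.01; 0.5 0.026 -0.11 -0.07 0.14 -0.1 -0.02; 0.5 0.04 -0.16 -0.1 0.21 -0.15 -0.03; 0.5 0.05 -0.2 -0.125 0.26 -0.18 -0.04; 0.5 0.06 -0.24 -0.147 0.31 -0.22 -0.05' 40; python3 go.py 475.5 270 -.727 3 -1 120
```

```text
clock: 0.65
tool_pos: [319.7, 343.7, 178.9]
tcp_rot: [-0.658, 1.226, 0.801]
ft_force: [1.0, 0.6, 0.1]
grip_width: 42.7
t [ 0.0223 -0.1615 -0.044 ] w [ 0.1216 -0.088  -0.0172] |t| 0.169 ang 8.7 to [431.3 220.3 149.9] j [ 0.81 -0.35 -0.34  1.36  0.02  1.42] F [1.  0.6 0.1] w 42.7 clk 0.65
```

```bash
python3 -m jog '0.5 0.006 -0.04 -0.011 0.03 -0.02 -0.004; 0.5 0.013 -0.09 -0.025 0.07 -0.05 -0.01; 0.5 0.0223 -0.14 -0.04 0.1 -0.08 -0.015; 0.5 0.0223 -0.1615 -0.044 0.1216 -0.088 -0.0172; 0.5 0.0223 -0.1615 -0.044 0.1216 -0.088 -0.0172'; cat > snap.py <<'E'
import sys,pickle
from h import *
from bench import ctrl
n=sys.argv[1]
s=ctrl.get_state(); c=ctrl.calibration("wrist"); f=ctrl.grab_frame("wrist")
cv2.imwrite(f"pics/{n}.png",f); pickle.dump((s,c),open(f"{n}.pkl","wb"))
print(s["tool_pos"].round(1),s["ft_force"].round(1),s["grip_width"],s["dq"].round(3))
E
python3 snap.py wP; python3 go.py 475.5 270 -.727 3 -1 120
```

```text
clock: 1.15
tool_pos: [432.6, 217.6, 149.0]
tcp_rot: [-0.525, 1.179, 0.723]
ft_force: [-0.5, 0.4, -0.3]
grip_width: 42.5
[432.6 217.6 149. ] [-0.5  0.4 -0.3] 42.46653763382498 [ 0.069 -0.007  0.01   0.023 -0.002  0.043]
t [-0.0003  0.0014  0.0009] w [-0.0034 -0.0008  0.0007] |t| 0.002 ang 0.2 to [431.3 220.3 149.9] j [ 0.39 -0.38 -0.43  1.24  0.13  1.14] F [-0.5  0.9  0.9] w 42.8 clk 1.2
```

View pics/wP.png

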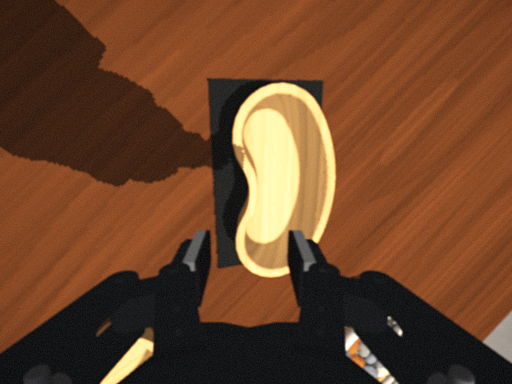

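```bash
python3 snap.py wP2; cat > wfit.py <<'E'
import sys,pickle
from h import *
def wfit(n,pose0,zb,seed,rowmax=228,save=True,thr=None,step=(4,4,.05)):
    s,c=pickle.load(open(f"{n}.pkl","rb")); f=cv2.imread(f"pics/{n}.png"); h=cv2.cvtColor(f,cv2.COLOR_BGR2HSV).astype(int)
    m=(h[...,0]>13)&(h[...,0]<34)&(h[...,2]>110)
    m=comp(cv2.morphologyEx(m.astype(np.uint8),cv2.MORPH_OPEN,np.ones((3,3))),seed); m=cv2.morphologyEx(m,cv2.MORPH_CLOSE,np.ones((7,7)))
    w=np.zeros((384,512)); w[:rowmax]=1
    def fu(p): return np.sum(w*(render(p,zb,c)-m)**2)
    p=np.array(pose0,float); sc=1
    for k in range(2):
        sim=np.array([p]+[p+sc*np.array(step)*e for e in np.eye(3)])
        r=minimize(fu,p,method="Nelder-Mead",options=dict(initial_simplex=sim,xatol=.02,fatol=.02,maxiter=80)); p=r.x; sc=.3
    print(n,"pose",p.round(3),"cost",round(r.fun,1),"area",m.sum())
    R0=Rn.from_rotvec(s["tcp_rot"]).as_matrix(); q=R0.T@(dishpt(p,zb,(0,-34.35,24))-s["tool_pos"]); print("notch in tool",q.round(2))
    v=f.copy()
    for z,r_ in((48,46),(0,30.3),(48,37.5)): cv2.polylines(v,[np.round(proj(world(outline(r_),z+zb,p),c)*16).astype(np.int32)],True,(255,0,0),1,shift=4)
    v[m>0]=(v[m>0]*.7+np.array([0,70,0])).astype(np.uint8) if False else v[m>0]
    cv2.imwrite(f"pics/{n}_fit.png",cv2.resize(v,(800,600),interpolation=cv2.INTER_CUBIC)); return p
if __name__=="__main__":
    a=sys.argv; wfit(a[1],[float(x) for x in a[2:5]],float(a[5]),(int(a[6]),int(a[7])),int(a[8]) if len(a)>8 else 228)
E
python3 wfit.py wP2 475.5 270 -.727 3 275 160
```

```text
[431.8 218.9 149.4] [-0.5  0.9  0.9] 42.7753325566841 [ 0.051 -0.007  0.007  0.009 -0.001  0.016]
wP2 pose [478.44  270.371  -0.708] cost 114.5 area 15001.0
notch in tool [104.4   -1.17   3.11]
```

View pics/wP2_fit.png

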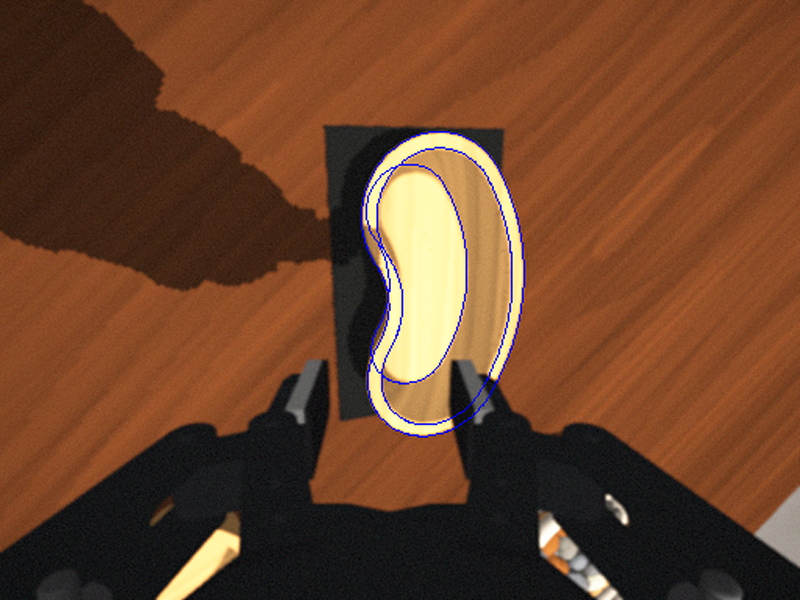

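```bash
python3 go.py 478.4 270.4 -.708 3 -1 120
```

```text
t [ 0.0005 -0.0028  0.0026] w [-0.0197 -0.0006  0.006 ] |t| 0.004 ang 1.2 to [435.2 219.9 149.9] j [ 0.39 -0.38 -0.43  1.24  0.13  1.14] F [-0.3 -0.4 -0.2] w 42.6 clk 1.25
```

```bash
python3 -m jog '0.5 0.0005 -0.0028 0.0026 -0.02 0 0.006; 0.5 0.0005 -0.0028 0.0026 -0.02 0 0.006; 0.5 0.0005 -0.0028 0.0026 -0.02 0 0.006; 0.5 0.0005 -0.0028 0.0026 -0.02 0 0.006; 0.5 0.0005 -0.0028 0.0026 -0.02 0 0.006'; python3 snap.py wP3;python3 snap.py wP4; for i in 3 4; do python3 wfit.py wP$i 478.4 270.4 -.708 3 275 160; done;  python3 go.py 490 -22.5 -1.776 0 -1 120 
```

```text
clock: 1.75
tool_pos: [435.0, 220.3, 150.0]
tcp_rot: [-0.541, 1.174, 0.744]
ft_force: [0.0, 0.2, -0.0]
grip_width: 42.7
[435.  220.3 150. ] [ 0.   0.2 -0. ] 42.70798403362365 [-0.006 -0.002  0.001 -0.001  0.    -0.001]
[435.  220.2 150. ] [ 0.5  0.5 -0.3] 42.50028821488375 [-0.005  0.    -0.001 -0.     0.002 -0.002]
wP3 pose [478.344 270.496  -0.709] cost 103.6 area 15229.0
notch in tool [ 1.0405e+02 -2.5000e-01 -1.0000e-01]
wP4 pose [478.425 270.441  -0.708] cost 103.6 area 15206.0
notch in tool [ 1.0404e+02 -3.2000e-01 -1.0000e-02]
t [-0.0528 -0.1411 -0.1728] w [ 1.0165e+00 -5.0000e-04 -3.2990e-01] |t| 0.229 ang 61.2 to [424.9  -9.  146.9] j [ 0.39 -0.37 -0.42  1.24  0.14  1.11] F [-0.6 -0.7 -0.9] w 42.3 clk 1.85
```

```bash
python3 -m jog '0.5 -0.006 -0.016 -0.019 0.11 0 -0.037; 0.5 -0.013 -0.034 -0.042 0.25 0 -0.08; 0.5 -0.02 -0.052 -0.064 0.37 0 -0.12; 0.5 -0.027 -0.071 -0.086 0.5 0 -0.165; 0.5 -0.034 -0.09 -0.11 0.64 0 -0.21'; python3 go.py 490 -22.5 -1.776 0 -1 120 
```

```text
clock: 2.35
tool_pos: [428.5, 73.1, 148.6]
tcp_rot: [-0.118, 1.252, 0.158]
ft_force: [0.7, 0.6, 0.3]
grip_width: 42.6
t [-0.004  -0.08   -0.0182] w [ 0.3713  0.0014 -0.1185] |t| 0.082 ang 22.3 to [424.9  -9.  146.9] j [ 0.17 -0.54 -0.54  1.26  0.    1.55] F [0.7 0.6 0.3] w 42.6 clk 2.35
```

```bash
python3 -m jog '0.5 -0.001 -0.025 -0.005 0.12 0 -0.038; 0.5 -0.003 -0.055 -0.012 0.25 0 -0.08; 0.5 -0.004 -0.08 -0.018 0.37 0 -0.118; 0.5 -0.004 -0.08 -0.018 0.37 0 -0.118; 0.5 -0.004 -0.08 -0.018 0.37 0 -0.118'; python3 snap.py wA;  python3 wfit.py wA 490 -22.5 -1.776 0 275 160
```

```text
clock: 2.85
tool_pos: [425.1, -8.9, 147.1]
tcp_rot: [0.128, 1.251, -0.175]
ft_force: [-0.3, 0.6, -0.2]
grip_width: 42.8
[425.1  -8.9 147.1] [-0.3  0.6 -0.2] 42.764326590840795 [ 0.019  0.002  0.003 -0.001  0.002 -0.006]
wA pose [491.753 -22.985  -1.778] cost 91.4 area 15179.0
notch in tool [104.69  -0.27   1.31]
```

View pics/wA_fit.png

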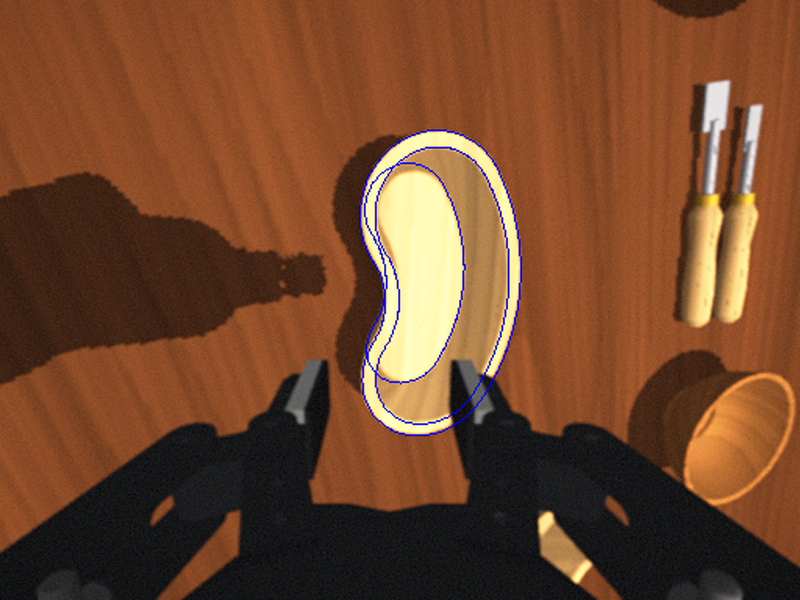

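```bash
python3 go.py 491.75 -22.98 -1.778 0 -1 0 
```

```text
t [ 0.1207 -0.0007  0.0013] w [ 0.0049  0.0015 -0.0021] |t| 0.121 ang 0.3 to [463.  -16.9  32.8] j [ 0.03 -0.56 -0.55  1.27 -0.07  1.79] F [ 1.3 -0.3 -0.4] w 42.5 clk 2.9
```

```bash
python3 -m jog '0.5 0.03 0 0.001 0.004 0.001 -0.002; 0.5 0.065 -0.0005 0.0013 0.0049 0.0015 -0.002; 0.5 0.095 -0.0007 0.0013 0.0049 0.0015 -0.0021; 0.5 0.115 -0.0007 0.0013 0.0049 0.0015 -0.0021; 0.5 0.1205 -0.0007 0.0013 0.0049 0.0015 -0.0021' 30; python3 go.py 491.75 -22.98 -1.778 0 -1 0; python3 snap.py wA2 
```

```text
clock: 3.4
tool_pos: [461.9, -16.2, 30.4]
tcp_rot: [0.129, 1.256, -0.177]
ft_force: [0.5, 0.1, -0.3]
grip_width: 42.4
t [-0.0019 -0.0005  0.0019] w [ 0.0025 -0.0037 -0.0002] |t| 0.003 ang 0.3 to [463.  -16.9  32.8] j [ 0.   -0.43 -0.7   1.   -0.06  1.77] F [ 0.5  0.1 -0.3] w 42.4 clk 3.4
[461.9 -16.2  30.4] [ 0.5  0.1 -0.3] 42.40399113123961 [-0.008  0.05  -0.012 -0.091  0.    -0.002]
```

View pics/wA2.png

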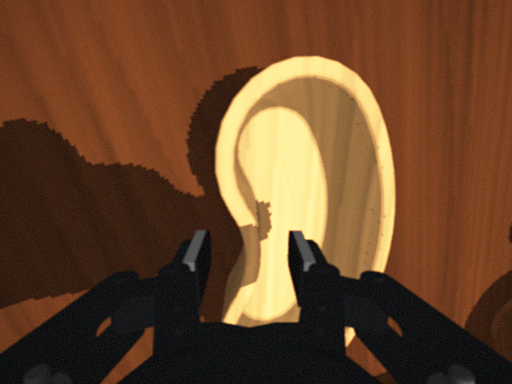

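```bash
python3 -m jog '0.4 -0.0019 -0.0005 0.0019 0.0025 -0.003 0; 0.3 -0.0019 -0.0005 0.0019 0.0025 -0.003 0; 0.2 -0.0019 -0.0005 0.0019 0.0025 -0.003 0; 0 -0.0019 -0.0005 0.0019 0.0025 -0.003 0; 0 -0.0019 -0.0005 0.0019 0.0025 -0.003 0' 30; python3 go.py 491.75 -22.98 -1.778 0 -1 0; 
```

```text
clock: 3.95
tool_pos: [463.8, -17.0, 34.5]
tcp_rot: [0.131, 1.25, -0.179]
ft_force: [-1.7, 1.2, 6.4]
grip_width: 7.4
t [ 0.0014 -0.0001 -0.0013] w [-0.0005  0.0017 -0.0007] |t| 0.002 ang 0.1 to [463.  -16.9  32.8] j [ 0.   -0.44 -0.7   1.   -0.06  1.77] F [-1.7  1.2  6.4] w 7.4 clk 3.95
```

```bash
python3 -m jog '0 0 0 0 0 0 0; 0 0 0 0 0 0 0; 0 0 0 0 0 0 0;0 0 0 0 0 0 0;0 0 0 0 0 0 0' 40; python3 snap.py wA3; python3 go.py 491.75 -22.98 -1.778 0 -1 0
```

```text
clock: 4.45
tool_pos: [463.7, -17.0, 34.5]
tcp_rot: [0.131, 1.25, -0.179]
ft_force: [-3.4, 0.3, 3.1]
grip_width: 7.3
[463.7 -17.   34.5] [-3.4  0.3  3.1] 7.307522857250094 [ 0.     0.002 -0.002  0.     0.     0.003]
t [ 0.0014 -0.0001 -0.0012] w [-0.0005  0.0016 -0.0006] |t| 0.002 ang 0.1 to [463.  -16.9  32.8] j [ 0.   -0.44 -0.7   1.   -0.06  1.77] F [-3.3 -0.2  2.6] w 6.7 clk 4.5
```

View pics/wA3.png

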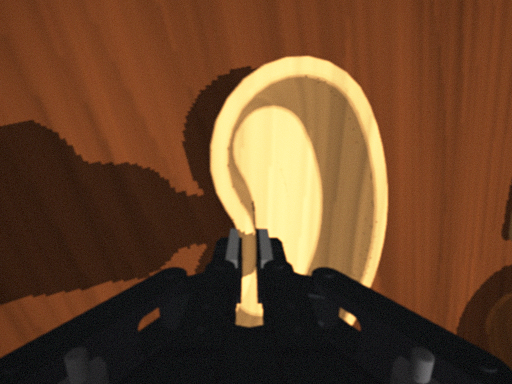

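```bash
for i in wA3 ; do python3 wfit.py $i 490 -23 -1.778 0 285 160 222; python3 wfit.py $i 488 -24 -1.76 0 285 160 215; done; python3 wfit.py wA2 492 -23 -1.778 0 285 160 222
```

```text
wA3 pose [491.233 -23.429  -1.803] cost 188.0 area 32165.0
notch in tool [-14.7    0.26  -1.6 ]
wA3 pose [491.52  -23.485  -1.796] cost 181.0 area 32165.0
notch in tool [-14.62   0.02  -1.32]
wA2 pose [490.418 -23.434  -1.807] cost 192.5 area 34658.0
notch in tool [-18.27  -0.23   0.73]
```

View pics/wA3_fit.png

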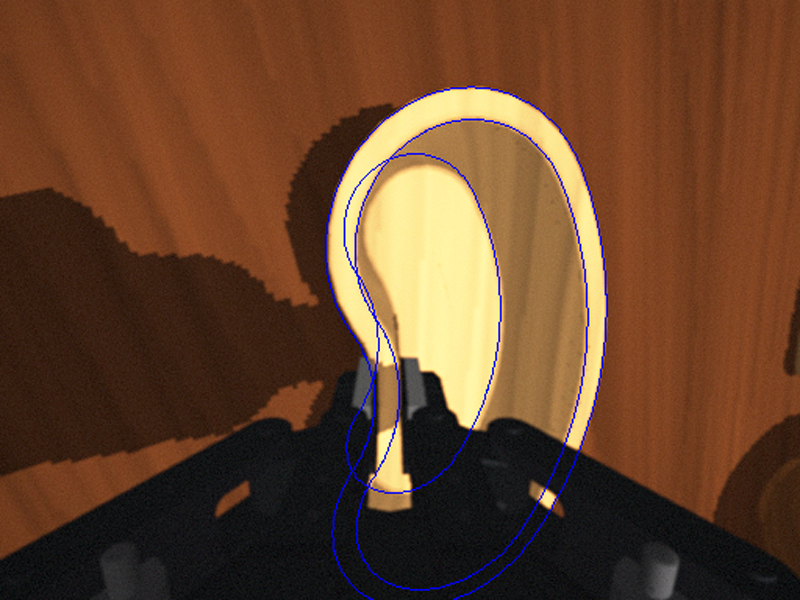

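```bash
python3 -m jog '0 -0.002 0 0.0006 0 0 0; 0 -0.008 0 0.0026 0 0 0; 0 -0.02 0 0.0065 0 0 0; 0 -0.036 0 0.0117 0 0 0; 0 -0.05 0 0.0162 0 0 0'; python3 snap.py wA4; python3 go.py 478.4 270.45 -0.7085 26 -1 0 70
```

```text
clock: 5.0
tool_pos: [463.8, -17.0, 88.8]
tcp_rot: [0.131, 1.249, -0.179]
ft_force: [-0.4, -0.2, -2.4]
grip_width: 7.1
[463.8 -17.   88.8] [-0.4 -0.2 -2.4] 7.129989781857979 [ 0.    -0.043  0.261  0.294 -0.001 -0.001]
t [-0.0539  0.2583 -0.0457] w [-1.0169  0.0062  0.3323] |t| 0.268 ang 61.3 to [459.3 248.1 128.8] j [ 0.   -0.46 -0.6   1.12 -0.06  1.77] F [0.8 0.4 0.9] w 6.8 clk 5.05
```

View pics/wA4.png

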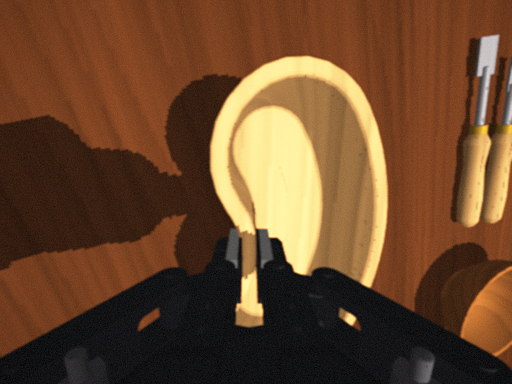

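```bash
python3 go.py 478.4 270.45 -0.7085 29 -1 1.8 60; python3 -m jog '0 -0.004 0.017 -0.003 -0.06 0 0.02; 0 -0.01 0.045 -0.008 -0.17 0 0.056; 0 -0.018 0.08 -0.014 -0.3 0 0.098; 0 -0.026 0.115 -0.02 -0.43 0.002 0.14; 0 -0.034 0.15 -0.026 -0.56 0.003 0.183'; python3 go.py 478.4 270.45 -0.7085 29 -1 1.8 60
```

```text
t [-0.049   0.2579 -0.0476] w [-1.0169  0.0062  0.3323] |t| 0.267 ang 61.3 to [458.9 247.7 123.5] j [ 0.   -0.46 -0.6   1.12 -0.06  1.77] F [0.8 0.4 0.9] w 6.8 clk 5.05
clock: 5.55
tool_pos: [461.2, 138.4, 116.6]
tcp_rot: [-0.243, 1.236, 0.335]
ft_force: [0.3, 0.8, -1.3]
grip_width: 6.9
t [0.0057 0.1021 0.0394] w [-0.4517  0.0038  0.1482] |t| 0.11 ang 27.2 to [458.9 247.7 123.5] j [ 0.27 -0.42 -0.53  1.15  0.04  1.46] F [ 0.3  0.8 -1.3] w 6.9 clk 5.55
```

```bash
python3 -m jog '0 0.0015 0.028 0.011 -0.12 0.001 0.04; 0 0.003 0.057 0.022 -0.25 0.002 0.082; 0 0.0045 0.082 0.032 -0.36 0.003 0.118; 0 0.0057 0.098 0.038 -0.435 0.0038 0.142; 0 0.0057 0.1021 0.0394 -0.4517 0.0038 0.1482';  python3 -m jog '0 0 0 0 0 0 0;0 0 0 0 0 0 0;0 0 0 0 0 0 0;0 0 0 0 0 0 0;0 0 0 0 0 0 0'; python3 go.py 478.4 270.45 -0.7085 29 -1 1.8 60; python3 snap.py wAP; python3 - <<'E'
from bench import ctrl; import cv2
for n in("side","scene"): cv2.imwrite(f"pics/{n}1.png",ctrl.grab_frame(n))
f=cv2.imread("pics/side1.png"); g=cv2.imread("pics/scene1.png")
cv2.imwrite("pics/c1.png",cv2.hconcat([cv2.resize(f[60:200,100:260],None,fx=2.4,fy=2.4),cv2.resize(g[140:280,290:450],None,fx=2.4,fy=2.4)]))
E
```

```text
clock: 6.05
tool_pos: [459.0, 248.9, 123.6]
tcp_rot: [-0.542, 1.173, 0.746]
ft_force: [-0.1, -0.1, -3.0]
grip_width: 6.9
clock: 6.55
tool_pos: [459.1, 248.6, 123.7]
tcp_rot: [-0.541, 1.173, 0.745]
ft_force: [-0.7, -0.0, -2.1]
grip_width: 7.0
t [-0.     -0.0004 -0.0008] w [ 0.0023  0.0002 -0.0007] |t| 0.001 ang 0.1 to [458.9 247.7 123.5] j [ 0.42 -0.29 -0.41  1.16  0.13  1.15] F [-0.7 -0.  -2.1] w 7.0 clk 6.55
[459.1 248.6 123.7] [-0.7 -0.  -2.1] 7.0428603440416 [ 0.004  0.004 -0.     0.001 -0.    -0.003]
```

View pics/wAP.png

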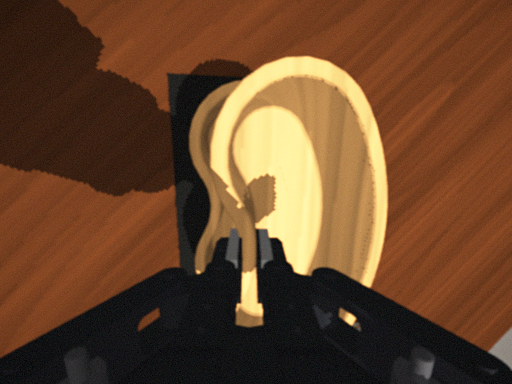

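View pics/c1.png

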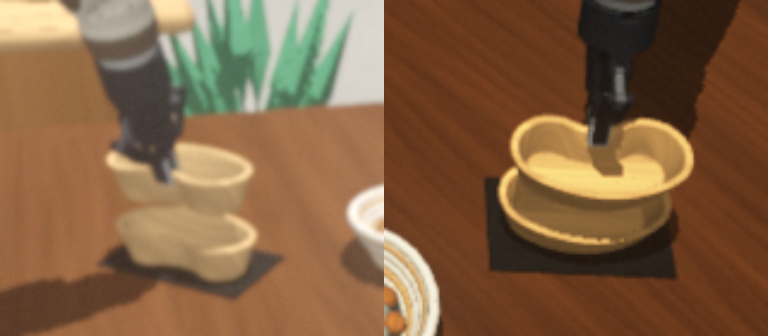

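```bash
python3 -m jog '0 0.008 -0.0004 -0.0034 0.0023 0 -0.0007; 0 0.019 -0.0004 -0.007 0.0023 0 -0.0007; 0 0.031 -0.0004 -0.0109 0.0023 0 -0.0007; 0 0.0405 -0.0004 -0.014 0.0023 0 -0.0007; 0 0.0465 -0.0004 -0.0159 0.0023 0 -0.0007'; python3 -m jog '0 0 0 0 0 0 0;0 0 0 0 0 0 0;0 0 0 0 0 0 0;0 0 0 0 0 0 0;0 0 0 0 0 0 0'; python3 go.py 478.4 270.45 -0.7085 29 -1 1.8 0
```

```text
clock: 7.2
tool_pos: [458.2, 247.7, 72.6]
tcp_rot: [-0.54, 1.175, 0.744]
ft_force: [-0.3, -0.3, -2.8]
grip_width: 6.8
clock: 7.7
tool_pos: [458.5, 247.8, 73.1]
tcp_rot: [-0.54, 1.175, 0.744]
ft_force: [0.6, -0.2, -2.5]
grip_width: 7.2
t [ 0.0092 -0.0004 -0.0027] w [ 0.0004 -0.001  -0.0007] |t| 0.01 ang 0.1 to [458.9 247.7  63.5] j [ 0.42 -0.27 -0.5   1.06  0.13  1.15] F [ 0.6 -0.2 -2.5] w 7.2 clk 7.7
```

```bash
python3 -m jog '0 0.0008 -0.0002 0 0 -0.001 -0.0007;0 0.0016 -0.0004 -0.0002 0 -0.001 -0.0007;0 0.0024 -0.0004 -0.0005 0 -0.001 -0.0007;0 0.0031 -0.0004 -0.0007 0 -0.001 -0.0007;0 0.0038 -0.0004 -0.001 0 -0.001 -0.0007';  python3 go.py 478.4 270.45 -0.7085 29 -1 1.8 0
```

```text
clock: 8.2
tool_pos: [458.8, 247.7, 69.0]
tcp_rot: [-0.54, 1.174, 0.743]
ft_force: [0.6, -0.1, -1.2]
grip_width: 7.3
t [ 0.0053 -0.     -0.0016] w [ 0.0004 -0.0002 -0.0001] |t| 0.006 ang 0.0 to [458.9 247.7  63.5] j [ 0.42 -0.27 -0.51  1.05  0.13  1.15] F [ 0.6 -0.1 -1.2] w 7.3 clk 8.2
```

Still free at 5.5 mm. I'll lower by 2 mm at a time.

```bash
python3 -m jog '0 0.0004 0 -0.0001 0 0 0;0 0.0008 0 -0.0002 0 0 0;0 0.0012 0 -0.0004 0 0 0;0 0.0016 0 -0.0005 0 0 0;0 0.0019 0 -0.0006 0 0 0';  python3 go.py 478.4 270.45 -0.7085 29 -1 1.8 0
```

```text
clock: 8.7
tool_pos: [459.0, 247.7, 67.2]
tcp_rot: [-0.54, 1.173, 0.743]
ft_force: [1.0, 0.2, -1.4]
grip_width: 7.0
t [ 0.0034  0.     -0.0012] w [0.0004 0.0002 0.0001] |t| 0.004 ang 0.0 to [458.9 247.7  63.5] j [ 0.42 -0.27 -0.51  1.04  0.13  1.15] F [ 1.   0.2 -1.4] w 7.0 clk 8.7
```

```bash
python3 -m jog '0 0.0003 0 -0.0001 0 0 0;0 0.0006 0 -0.0002 0 0 0;0 0.0009 0 -0.0003 0 0 0;0 0.0012 0 -0.0004 0 0 0;0 0.0014 0 -0.0005 0 0 0';  python3 go.py 478.4 270.45 -0.7085 29 -1 1.8 0
```

```text
clock: 9.2
tool_pos: [459.2, 247.8, 66.0]
tcp_rot: [-0.54, 1.173, 0.743]
ft_force: [1.4, 0.4, 0.5]
grip_width: 7.3
t [ 0.0023  0.0002 -0.0011] w [0.0003 0.0009 0.0004] |t| 0.003 ang 0.1 to [458.9 247.7  63.5] j [ 0.42 -0.27 -0.51  1.04  0.13  1.15] F [1.4 0.4 0.5] w 7.3 clk 9.2
```

```bash
python3 -m jog '0.11 0 0 0 0 0 0;0.13 0 0 0 0 0 0;0.18 0 0 0 0 0 0;0.25 0 0 0 0 0 0;0.35 0 0 0 0 0 0' 20; python3 snap.py wAr; python3 - <<'E'
from bench import ctrl; import cv2
for n in("side","scene"): cv2.imwrite(f"pics/{n}2.png",ctrl.grab_frame(n))
f=cv2.imread("pics/side2.png"); g=cv2.imread("pics/scene2.png")
cv2.imwrite("pics/c2.png",cv2.hconcat([cv2.resize(f[60:200,100:260],None,fx=2.4,fy=2.4),cv2.resize(g[140:280,290:450],None,fx=2.4,fy=2.4)]))
E
```

```text
clock: 9.7
tool_pos: [459.2, 247.8, 66.0]
tcp_rot: [-0.54, 1.173, 0.743]
ft_force: [-0.3, 0.0, 0.3]
grip_width: 29.7
[459.2 247.8  66. ] [-0.3  0.   0.3] 29.71881587526631 [-0.     0.001  0.001 -0.     0.001 -0.001]
```

View pics/wAr.png

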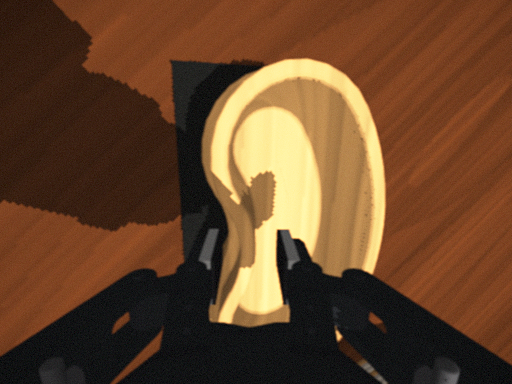

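View pics/c2.png

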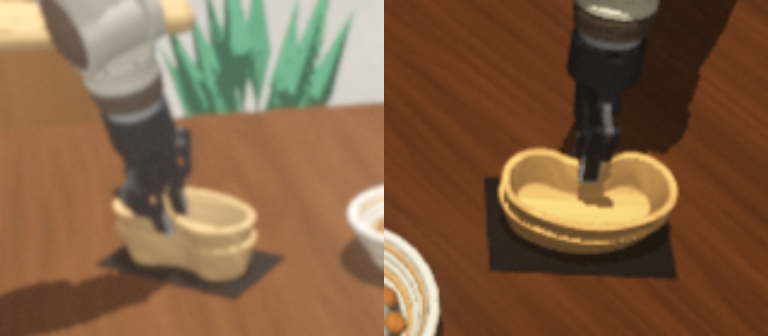

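```bash
python3 -m jog '0.5 -0.01 0 0 0 0 0;0.5 -0.04 0 0 0 0 0;0.5 -0.075 0 0 0 0 0;0.5 -0.1 0 0 0 0 0;0.5 -0.106 0 0 0 0 0' 20;python3 -m jog '0.5 0 0 0 0 0 0;0.5 0 0 0 0 0 0;0.5 0 0 0 0 0 0;0.5 0 0 0 0 0 0;0.5 0 0 0 0 0 0'; python3 snap.py wAn; python3 wfit.py wAn 478 270 -.708 29 275 160; cat > down.py <<'E'
import sys
from h import *
from bench import ctrl
# vertical tool, pushing point in dish frame: x y th zb px py zabove_floor
a=[float(v) for v in sys.argv[1:]]
s=ctrl.get_state(); R=graspR(a[2],a[7],0)
rel(s,dishpt(a[:3],a[3],(a[4],a[5],-16+a[6])),R)
E
python3 down.py 478.4 270.45 -.7085 29 0 8 40 -1
```

```text
clock: 10.35
tool_pos: [438.6, 222.9, 171.0]
tcp_rot: [-0.54, 1.167, 0.742]
ft_force: [0.1, 0.9, -0.2]
grip_width: 42.4
clock: 10.85
tool_pos: [438.4, 222.8, 170.1]
tcp_rot: [-0.54, 1.169, 0.743]
ft_force: [0.2, -0.4, -0.5]
grip_width: 42.8
[438.4 222.8 170.1] [ 0.2 -0.4 -0.5] 42.77133736879759 [-0.    -0.004  0.005  0.002  0.001 -0.001]
wAn pose [476.515 270.025  -0.676] cost 684.6 area 17102.0
notch in tool [96.65  0.82 -4.14]
t [0.1106 0.0008 0.0374] w [0.0004 0.3187 0.0024] |t| 0.117 ang 18.3 to [483.6 276.5  77. ] j [ 0.39 -0.36 -0.38  1.27  0.14  1.12] F [-0.6 -1.2 -0.7] w 42.7 clk 10.9
```

View pics/wAn_fit.png

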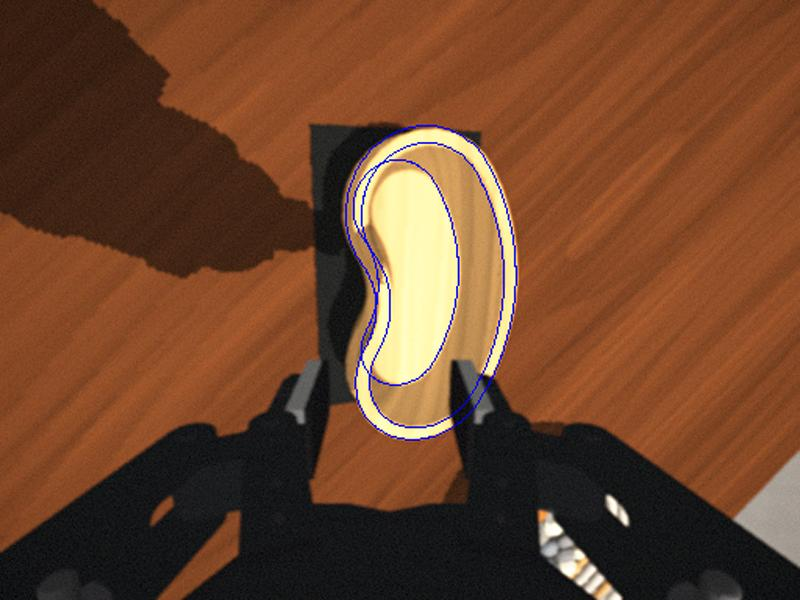

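```bash
python3 - <<'E'
t=open('wfit.py').read()
t=t.replace("thr=None,step","under=None,step").replace("def fu(p): return np.sum(w*(render(p,zb,c)-m)**2)","U=sum((render(u[:3],u[3],c) for u in under),np.zeros((384,512))) if under else 0\n    def fu(p): return np.sum(w*(np.maximum(render(p,zb,c),np.minimum(U,1))-m)**2)")
t=t.replace("int(a[8]) if len(a)>8 else 228)","int(a[8]) if len(a)>8 else 228, under=eval(a[9]) if len(a)>9 else None)")
open('wfit.py','w').write(t)
E
for z in 28 29 31; do python3 wfit.py wAn 478 270 -.708 $z 275 160 228 '[(478.4,270.45,-.7085,3)]'; done
```

```text
wAn pose [478.739 270.846  -0.71 ] cost 112.6 area 17102.0
notch in tool [98.24  0.85 -2.51]
wAn pose [478.346 270.286  -0.712] cost 113.3 area 17102.0
notch in tool [97.08  0.82 -2.84]
wAn pose [477.59  268.946  -0.722] cost 112.9 area 17102.0
notch in tool [94.71  0.88 -3.65]
```

View pics/wAn_fit.png

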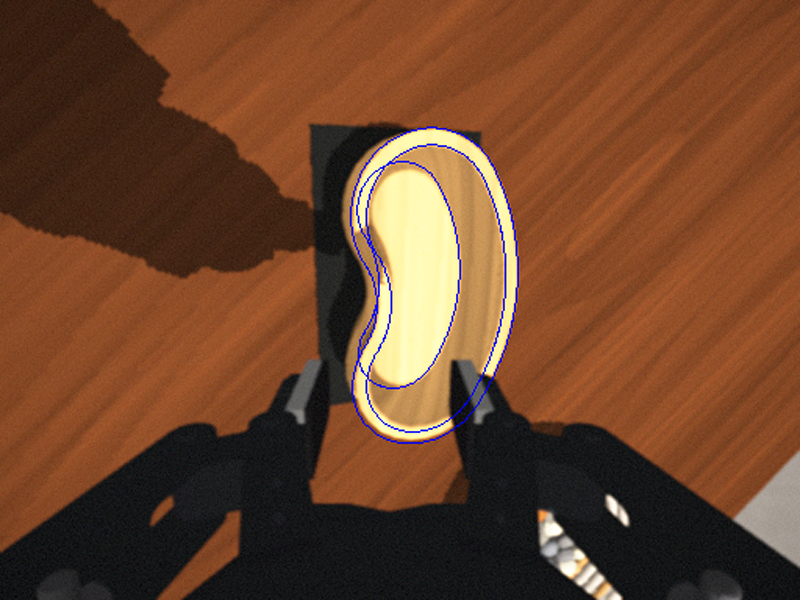

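```bash
python3 -m jog '0 0.02 0 0.007 0 0.06 0;0 0.05 0.0004 0.017 0 0.15 0.001;0 0.082 0.0006 0.028 0 0.24 0.002;0 0.103 0.0008 0.035 0 0.3 0.0024;0 0.1106 0.0008 0.0374 0 0.3187 0.0024' 20; python3 down.py 478.4 270.45 -.7085 29 0 8 10 -1
```

```text
clock: 11.4
tool_pos: [483.5, 277.5, 73.3]
tcp_rot: [-0.676, 1.47, 0.674]
ft_force: [-0.3, -0.5, -0.4]
grip_width: 0.7
t [ 0.0263 -0.0007 -0.0005] w [ 0.0016 -0.0062 -0.0015] |t| 0.026 ang 0.4 to [483.6 276.5  47. ] j [ 0.52  0.11 -0.11  1.36 -0.    1.23] F [-0.3 -0.5 -0.4] w 0.7 clk 11.4
```

```bash
python3 -m jog '0 0.007 -0.0005 -0.0005 0 -0.005 0;0 0.014 -0.0007 -0.0005 0 -0.006 0;0 0.021 -0.0007 -0.0005 0 -0.006 0;0 0.025 -0.0007 -0.0005 0 -0.006 0;0 0.0263 -0.0007 -0.0005 0 -0.006 0' 20; python3 down.py 478.4 270.45 -.7085 29 0 8 0 -1
```

```text
clock: 11.9
tool_pos: [483.4, 276.1, 47.1]
tcp_rot: [-0.673, 1.464, 0.675]
ft_force: [0.7, -0.3, 0.1]
grip_width: 0.2
t [0.0101 0.0001 0.0005] w [ 0.0011  0.0004 -0.0013] |t| 0.01 ang 0.1 to [483.6 276.5  37. ] j [ 0.52  0.11 -0.15  1.31  0.    1.23] F [ 0.7 -0.3  0.1] w 0.2 clk 11.9
```

```bash
python3 -m jog '0 0.0025 0 0.0003 0 0 0;0 0.0045 0 0.0005 0 0 0;0 0.006 0 0.0005 0 0 0;0 0.0075 0 0.0005 0 0 0;0 0.0085 0 0.0005 0 0 0' 20; python3 down.py 478.4 270.45 -.7085 29 0 8 0 -1
```

```text
clock: 12.4
tool_pos: [483.7, 276.5, 38.5]
tcp_rot: [-0.673, 1.464, 0.675]
ft_force: [-0.5, 0.3, -0.7]
grip_width: -0.1
t [ 0.0015  0.0001 -0.    ] w [ 0.0011  0.0003 -0.0014] |t| 0.002 ang 0.1 to [483.6 276.5  37. ] j [ 0.52  0.12 -0.17  1.29  0.    1.23] F [-0.5  0.3 -0.7] w -0.1 clk 12.4
```

```bash
python3 -m jog '0 0.0005 0 0 0 0 0;0 0.001 0 0 0 0 0;0 0.0015 0 0 0 0 0;0 0.0018 0 0 0 0 0;0 0.002 0 0 0 0 0' 20; python3 down.py 478.4 270.45 -.7085 29 0 8 0 -1
```

```text
clock: 12.9
tool_pos: [483.8, 276.6, 37.1]
tcp_rot: [-0.673, 1.463, 0.675]
ft_force: [-3.3, -2.2, 6.8]
grip_width: 0.4
t [ 0.0001  0.0001 -0.0001] w [ 0.0011  0.0008 -0.0012] |t| 0.0 ang 0.1 to [483.6 276.5  37. ] j [ 0.52  0.12 -0.17  1.29  0.    1.23] F [-3.3 -2.2  6.8] w 0.4 clk 12.9
```

```bash
python3 -m jog '0 0.0003 0 0 0 0 0;0 0.0006 0 0 0 0 0;0 0.0008 0 0 0 0 0;0 0.0008 0 0 0 0 0;0 0.0008 0 0 0 0 0' 20; python3 -m jog '0 -0.002 0 0 0 0 0;0 -0.01 0 0 0 0 0;0 -0.03 0 0 0 0 0;0 -0.06 0 0 0 0 0;0 -0.09 0 0 0 0 0' 20; python3 go.py 535.5 -310 1.083 0 1 120; python3 go.py 535.5 -310 1.083 0 1 120 60;
```

```text
clock: 13.4
tool_pos: [483.8, 276.6, 37.1]
tcp_rot: [-0.673, 1.463, 0.675]
ft_force: [-3.7, -1.5, 8.3]
grip_width: 0.5
clock: 13.9
tool_pos: [483.6, 276.3, 128.2]
tcp_rot: [-0.673, 1.463, 0.675]
ft_force: [0.5, 0.4, -0.3]
grip_width: 0.1
t [-0.0196 -0.4853 -0.3974] w [1.3396 0.2645 0.2106] |t| 0.628 ang 79.2 to [ 594.2 -341.2  146.9] j [ 0.52  0.09 -0.02  1.46  0.    1.23] F [ 0.5  0.4 -0.3] w 0.1 clk 13.9
t [-0.0796 -0.4853 -0.3974] w [1.3396 0.2645 0.2106] |t| 0.632 ang 79.2 to [ 594.2 -341.2  206.9] j [ 0.52  0.09 -0.02  1.46  0.    1.23] F [ 0.5  0.4 -0.3] w 0.1 clk 13.9
```

```bash
python3 go.py 535.5 -310 1.083 0 -1 90 0
```

```text
t [ 0.0089 -0.4763 -0.3995] w [-1.7738 -0.2236  0.2807] |t| 0.622 ang 103.7 to [ 586.  -336.8  118.4] j [ 0.52  0.09 -0.02  1.46  0.    1.23] F [ 0.5  0.4 -0.3] w 0.1 clk 13.9
```

```bash
python3 -m jog '0.3 -0.01 -0.02 -0.017 -0.08 -0.01 0.012;0.5 -0.02 -0.057 -0.048 -0.21 -0.027 0.034;0.5 -0.02 -0.1 -0.084 -0.36 -0.045 0.056;0.5 -0.02 -0.143 -0.12 -0.5 -0.063 0.079;0.5 -0.02 -0.19 -0.16 -0.65 -0.082 0.1' 20; python3 go.py 535.5 -310 1.083 0 -1 90 0
```

```text
clock: 14.4
tool_pos: [517.1, 76.5, 148.6]
tcp_rot: [-1.02, 1.231, 1.209]
ft_force: [0.9, 0.6, -0.3]
grip_width: 42.5
t [-0.0165 -0.1179 -0.4029] w [-1.1856 -0.1518  0.1897] |t| 0.42 ang 69.3 to [ 586.  -336.8  118.4] j [ 0.09  0.05 -0.03  1.54  0.11  0.2 ] F [ 0.9  0.6 -0.3] w 42.5 clk 14.4
```

```bash
python3 -m jog '0.5 -0.015 -0.012 -0.041 -0.13 -0.016 0.02;0.5 -0.025 -0.025 -0.086 -0.26 -0.033 0.042;0.5 -0.025 -0.038 -0.13 -0.4 -0.05 0.064;0.5 -0.025 -0.05 -0.175 -0.53 -0.067 0.085;0.5 -0.025 -0.063 -0.22 -0.66 -0.084 0.105' 20; python3 go.py 535.5 -310 1.083 0 -1 90 0
```

```text
clock: 14.9
tool_pos: [554.3, -152.8, 148.5]
tcp_rot: [-1.371, 0.827, 1.786]
ft_force: [1.7, 0.6, 1.1]
grip_width: 42.6
t [-0.0058  0.0689 -0.1761] w [-0.5198 -0.068   0.0843] |t| 0.189 ang 30.4 to [ 586.  -336.8  118.4] j [-0.32  0.35  0.31  1.74  0.1  -0.88] F [1.7 0.6 1.1] w 42.6 clk 14.9
```

```bash
python3 -m jog '0.5 -0.0015 0.017 -0.044 -0.13 -0.017 0.021;0.5 -0.003 0.034 -0.088 -0.26 -0.034 0.042;0.5 -0.0045 0.052 -0.132 -0.39 -0.051 0.063;0.5 -0.0058 0.066 -0.17 -0.5 -0.066 0.081;0.5 -0.0058 0.0689 -0.176 -0.52 -0.068 0.084' 20; python3 go.py 535.5 -310 1.083 0 -1 90 0;python3 snap.py wB;  python3 wfit.py wB 535.5 -310 1.083 0 275 160
```

```text
clock: 15.4
tool_pos: [585.4, -340.6, 113.7]
tcp_rot: [-1.593, 0.395, 2.204]
ft_force: [0.3, -0.5, -1.5]
grip_width: 42.9
t [-0.004  -0.0036  0.0026] w [0.0006 0.0051 0.0004] |t| 0.006 ang 0.3 to [ 586.  -336.8  118.4] j [-0.52  0.78  0.83  1.94 -0.01 -1.6 ] F [ 0.3 -0.5 -1.5] w 42.9 clk 15.4
[ 585.4 -340.6  113.7] [ 0.3 -0.5 -1.5] 42.85079920021765 [-0.012  0.071  0.14   0.067 -0.015 -0.139]
wB pose [ 537.207 -310.499    1.079] cost 74.2 area 18840.0
notch in tool [69.43 -3.83  0.6 ]
```

View pics/wB_fit.png

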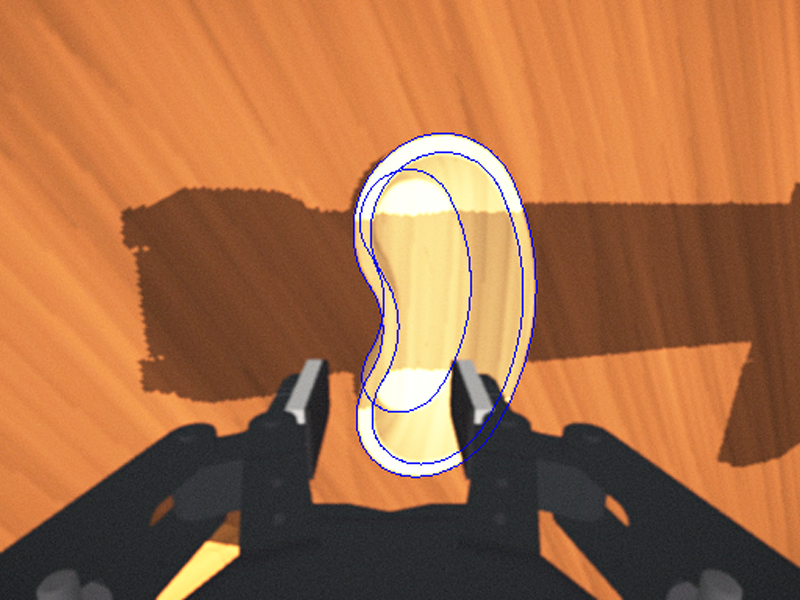

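```bash
python3 go.py 537.2 -310.5 1.079 0 -1 120 0
```

```text
t [-0.0336 -0.0027  0.0004] w [ 0.0033  0.0039 -0.0005] |t| 0.034 ang 0.3 to [ 595.8 -341.9  146.9] j [-0.52  0.78  0.83  1.94 -0.01 -1.6 ] F [ 0.4 -0.9 -0.9] w 42.7 clk 15.45
```

```bash
python3 -m jog '0.5 -0.012 -0.001 0 0.003 0.004 0;0.5 -0.025 -0.0027 0 0.003 0.004 0;0.5 -0.0336 -0.0027 0.0004 0.003 0.004 0;0.5 -0.0336 -0.0027 0.0004 0.003 0.004 0;0.5 -0.0336 -0.0027 0.0004 0.003 0.004 0' 20;python3 -m jog '0.5 0 0 0 0 0 0;0.5 0 0 0 0 0 0;0.5 0 0 0 0 0 0;0.5 0 0 0 0 0 0;0.5 0 0 0 0 0 0'; python3 snap.py wB2;  python3 wfit.py wB2 537.2 -310.5 1.079 0 275 160; python3 go.py 537.2 -310.5 1.079 0 -1 120 0
```

```text
clock: 15.95
tool_pos: [596.0, -341.1, 147.6]
tcp_rot: [-1.598, 0.401, 2.197]
ft_force: [-0.4, 0.6, -0.3]
grip_width: 42.3
clock: 16.45
tool_pos: [596.0, -341.2, 147.5]
tcp_rot: [-1.598, 0.401, 2.197]
ft_force: [0.4, 0.4, 0.1]
grip_width: 43.0
[ 596.  -341.2  147.5] [0.4 0.4 0.1] 43.00003710492535 [-0.001  0.002  0.004 -0.    -0.    -0.001]
wB2 pose [ 537.01  -310.704    1.084] cost 58.2 area 15456.0
notch in tool [104.53   0.75  -0.18]
t [ 0.0005  0.0007 -0.0004] w [ 0.0003 -0.0012 -0.0006] |t| 0.001 ang 0.1 to [ 595.8 -341.9  146.9] j [-0.52  0.84  0.99  2.04 -0.01 -1.59] F [-0.4 -0.3  0.6] w 42.9 clk 16.5
```

```bash
python3 go.py 537.0 -310.7 1.083 0 -1 0 0
```

```text
t [ 1.205e-01  8.000e-04 -1.000e-04] w [-0.0035 -0.0012  0.0006] |t| 0.121 ang 0.2 to [ 563.  -324.5   32.8] j [-0.52  0.84  0.99  2.04 -0.01 -1.59] F [-0.4 -0.3  0.6] w 42.9 clk 16.5
```

```bash
python3 -m jog '0.5 0.025 0.0005 0 -0.0035 -0.001 0;0.5 0.055 0.0008 0 -0.0035 -0.001 0;0.5 0.085 0.0008 0 -0.0035 -0.001 0;0.5 0.108 0.0008 0 -0.0035 -0.001 0;0.5 0.1195 0.0008 0 -0.0035 -0.001 0' 20;python3 -m jog '0.5 0 0 0 0 0 0;0.5 0 0 0 0 0 0;0.4 0 0 0 0 0 0;0.3 0 0 0 0 0 0;0.25 0 0 0 0 0 0';python3 go.py 537.0 -310.7 1.083 0 -1 0 0; python3 snap.py wB3
```

```text
clock: 17.0
tool_pos: [561.8, -323.9, 31.6]
tcp_rot: [-1.595, 0.396, 2.201]
ft_force: [-0.3, 0.8, 0.5]
grip_width: 42.4
clock: 17.5
tool_pos: [562.2, -324.1, 32.1]
tcp_rot: [-1.596, 0.397, 2.2]
ft_force: [0.2, 0.4, 0.0]
grip_width: 21.3
t [-0.0009 -0.     -0.0006] w [-0.0002  0.0015  0.0007] |t| 0.001 ang 0.1 to [ 563.  -324.5   32.8] j [-0.52  0.68  0.52  1.73 -0.01 -1.6 ] F [0.2 0.4 0. ] w 21.3 clk 17.5
[ 562.2 -324.1   32.1] [0.2 0.4 0. ] 21.337368937452396 [ 0.     0.003 -0.005 -0.001 -0.003 -0.001]
```

View pics/wB3.png

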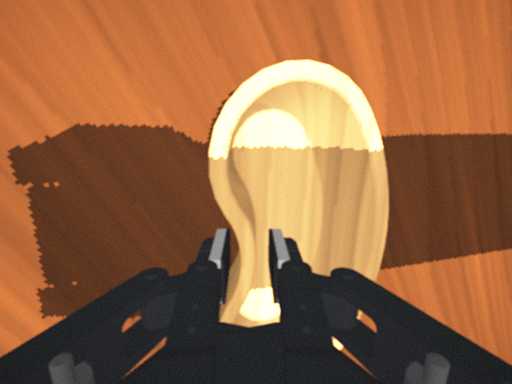

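```bash
python3 -m jog '0.2 -0.002 0 -0.0006 0 0.0015 0.0007;0.15 -0.002 0 -0.0006 0 0.0015 0.0007;0.1 -0.002 0 -0.0006 0 0.0015 0.0007;0.05 -0.002 0 -0.0006 0 0.0015 0.0007;0 -0.002 0 -0.0006 0 0.0015 0.0007' 30;python3 -m jog '0 0 0 0 0 0 0;0 0 0 0 0 0 0;0 0 0 0 0 0 0;0 0 0 0 0 0 0;0 0 0 0 0 0 0' 40;python3 go.py 537.0 -310.7 1.083 0 -1 0 0; python3 snap.py wB4
```

```text
clock: 18.05
tool_pos: [563.1, -324.6, 34.0]
tcp_rot: [-1.598, 0.398, 2.2]
ft_force: [-0.2, 1.0, 3.5]
grip_width: 6.9
clock: 18.55
tool_pos: [563.2, -324.6, 34.1]
tcp_rot: [-1.598, 0.398, 2.2]
ft_force: [-0.2, 0.3, 2.4]
grip_width: 7.1
t [ 0.0013 -0.     -0.0002] w [-0.0001  0.0002  0.    ] |t| 0.001 ang 0.0 to [ 563.  -324.5   32.8] j [-0.52  0.68  0.53  1.73 -0.01 -1.6 ] F [-0.2  0.3  2.4] w 7.1 clk 18.55
[ 563.2 -324.6   34.1] [-0.2  0.3  2.4] 7.086057127946671 [ 0.001 -0.001  0.    -0.002 -0.001  0.   ]
```

View pics/wB4.png

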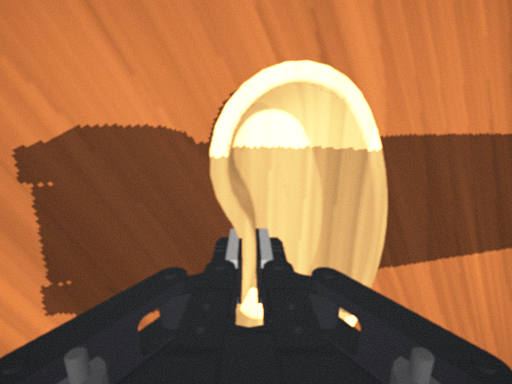

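```bash
python3 - <<'E'
from h import *
def rim(n):
    f=cv2.imread(f"pics/{n}.png"); h=cv2.cvtColor(f,cv2.COLOR_BGR2HSV).astype(int)
    m=((h[...,0]>13)&(h[...,0]<34)&(h[...,2]>110)).astype(np.uint8); m=cv2.morphologyEx(m,cv2.MORPH_OPEN,np.ones((3,3)));m=comp(m,(285,160))
    cols=range(250,350,20); print(n,"top",[int(np.argmax(m[:,c]>0)) for c in cols]); 
    for r in (100,130,160,190,215): 
        i=np.where(m[r]>0)[0]; print(r,i.min(),i.max(),end="; ")
    print()
for n in("wA3","wA4","wAP","wB4"): rim(n)
E
for i in wB4; do python3 wfit.py $i 537 -310.7 1.083 0 285 160 222;done
```

```text
wA3 top [73, 62, 56, 56, 62]
100 225 367; 130 213 378; 160 210 385; 190 215 387; 215 229 386; 
wA4 top [74, 62, 57, 56, 62]
100 225 367; 130 213 378; 160 210 384; 190 216 387; 215 229 386; 
wAP top [73, 62, 56, 56, 62]
100 204 367; 130 190 378; 160 193 384; 190 208 387; 215 210 386; 
wB4 top [77, 66, 60, 60, 66]
100 228 366; 130 213 378; 160 209 383; 190 214 387; 215 225 386; 
wB4 pose [ 538.557 -310.4      1.054] cost 164.9 area 31876.0
notch in tool [-15.09  -0.04  -1.35]
```

View pics/wB4_fit.png

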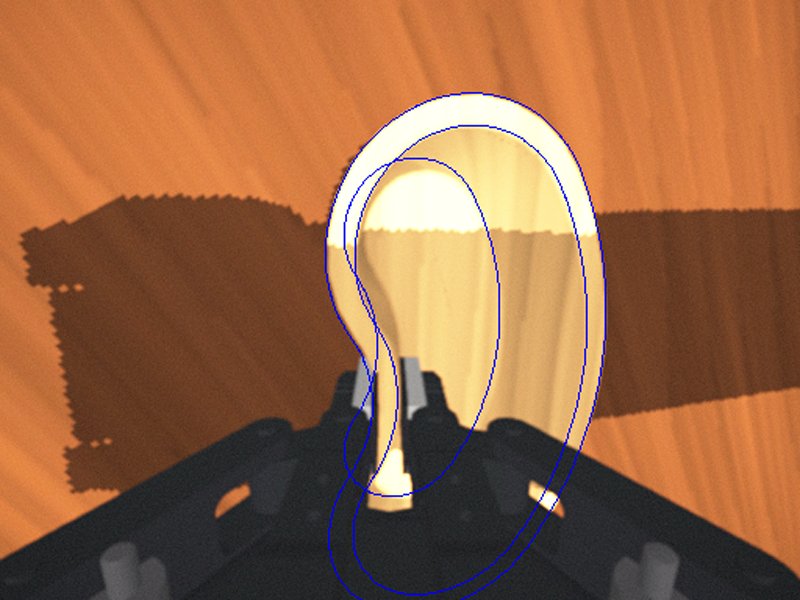

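```bash
python3 - <<'E'
from h import *
import pickle
for n in("wP3","wP4","wA","wA3","wA4","wAP","wAn","wB2","wB4"):
    s,c=pickle.load(open(n+".pkl","rb")); R=Rn.from_rotvec(s["tcp_rot"]).as_matrix()
    o=-c["R"].T@c["t"]; print(n,(R.T@(o-s["tool_pos"])).round(2),Rn.from_matrix(R.T@c["R"].T).as_rotvec().round(4))
E
```

```text
wP3 [-142.53   70.86   -0.93] [ 2.0687 -0.2943  2.0708]
wP4 [-142.55   70.85   -0.9 ] [ 2.0686 -0.2943  2.0708]
wA [-142.43   70.03   -0.61] [ 2.0694 -0.2936  2.0716]
wA3 [-142.45   70.06   -0.6 ] [ 2.0694 -0.2934  2.0716]
wA4 [-142.43   70.04   -0.6 ] [ 2.0695 -0.2935  2.0716]
wAP [-142.55   70.85   -0.91] [ 2.0686 -0.2942  2.0708]
wAn [-142.55   70.87   -0.91] [ 2.0687 -0.2942  2.0709]
wB2 [-142.18   71.5     0.19] [ 2.0703 -0.294   2.0686]
wB4 [-142.2    71.51    0.21] [ 2.0703 -0.2941  2.0686]
```

```bash
python3 -m jog '0 -0.002 0 0.0006 0 0 0; 0 -0.008 0 0.0026 0 0 0; 0 -0.022 0 0.0072 0 0 0; 0 -0.042 0 0.0137 0 0 0; 0 -0.062 0 0.02 0 0 0';python3 -m jog '0 -0.015 0 0.0049 0 0 0; 0 -0.02 0 0.0065 0 0 0; 0 -0.02 0 0.0065 0 0 0; 0 -0.02 0 0.0065 0 0 0; 0 -0.02 0 0.0065 0 0 0'; python3 snap.py wB5; python3 go.py 478.43 271.52 -0.7085 55 -1 1.4 55
```

```text
clock: 19.1
tool_pos: [563.2, -324.6, 100.9]
tcp_rot: [-1.598, 0.398, 2.2]
ft_force: [-0.0, 0.2, -1.7]
grip_width: 6.8
clock: 19.6
tool_pos: [562.9, -324.4, 120.8]
tcp_rot: [-1.596, 0.397, 2.201]
ft_force: [-0.8, 0.5, -2.6]
grip_width: 7.1
[ 562.9 -324.4  120.8] [-0.8  0.5 -2.6] 7.096019212260999 [-0.001  0.001 -0.     0.003 -0.     0.002]
t [ 0.0899 -0.4577  0.3499] w [ 1.7033e+00  1.3000e-03 -5.5490e-01] |t| 0.583 ang 102.6 to [459.  248.9 144.1] j [-0.52  0.68  0.69  1.9  -0.01 -1.6 ] F [ 0.5 -0.5 -2.1] w 7.1 clk 19.65
```

View pics/wB5.png

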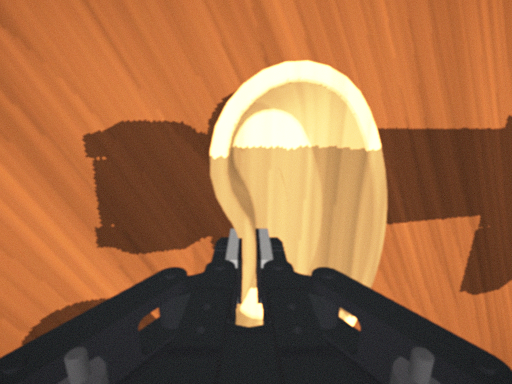

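```bash
python3 -m jog '0 0.0027 -0.0137 0.0105 0.051 0 -0.0166; 0 0.0072 -0.0366 0.028 0.136 0 -0.0444; 0 0.0126 -0.0641 0.049 0.238 0 -0.0777; 0 0.018 -0.0915 0.07 0.341 0 -0.111; 0 0.0234 -0.119 0.091 0.443 0 -0.1443'; python3 go.py 478.43 271.52 -0.7085 55 -1 1.4 55
```

```text
clock: 20.15
tool_pos: [535.1, -174.0, 126.2]
tcp_rot: [-1.333, 0.694, 1.841]
ft_force: [0.0, -0.2, -0.6]
grip_width: 6.8
t [ 0.1043 -0.1808  0.376 ] w [ 1.2554  0.0017 -0.4109] |t| 0.43 ang 75.7 to [459.  248.9 144.1] j [-0.4   0.38  0.28  1.75  0.17 -1.03] F [ 0.  -0.2 -0.6] w 6.8 clk 20.15
```

```bash
python3 -m jog '0 0.0083 -0.0145 0.03 0.1 0 -0.0329; 0 0.0167 -0.029 0.06 0.2 0 -0.0657; 0 0.025 -0.0434 0.09 0.301 0 -0.0986; 0 0.0334 -0.0579 0.12 0.402 0 -0.1315; 0 0.0417 -0.0723 0.15 0.502 0 -0.1644'; python3 go.py 478.43 271.52 -0.7085 55 -1 1.4 55
```

```text
clock: 20.65
tool_pos: [504.1, -4.0, 132.7]
tcp_rot: [-1.019, 0.944, 1.41]
ft_force: [0.7, -0.2, -1.6]
grip_width: 7.0
t [0.0688 0.0248 0.2464] w [ 0.7486  0.0016 -0.2466] |t| 0.257 ang 45.2 to [459.  248.9 144.1] j [-0.18  0.03 -0.1   1.52  0.31 -0.27] F [ 0.7 -0.2 -1.6] w 7.0 clk 20.65
```

```bash
python3 -m jog '0 0.0083 0.003 0.0296 0.09 0 -0.0296; 0 0.0165 0.006 0.0591 0.18 0 -0.0592; 0 0.0248 0.0089 0.0887 0.27 0 -0.0888; 0 0.033 0.0119 0.1183 0.36 0 -0.1184; 0 0.0399 0.0144 0.143 0.434 0 -0.143'; python3 go.py 478.43 271.52 -0.7085 55 -1 1.4 55
```

```text
clock: 21.15
tool_pos: [476.9, 143.9, 138.9]
tcp_rot: [-0.74, 1.097, 1.024]
ft_force: [0.2, -0.1, -2.2]
grip_width: 6.8
t [0.0234 0.0556 0.0879] w [ 0.3107  0.0013 -0.1035] |t| 0.107 ang 18.8 to [459.  248.9 144.1] j [ 0.14 -0.23 -0.33  1.31  0.27  0.54] F [ 0.2 -0.1 -2.2] w 6.8 clk 21.15
```

```bash
python3 -m jog '0 0.006 0.014 0.022 0.078 0 -0.026; 0 0.0117 0.0278 0.044 0.155 0 -0.052; 0 0.0171 0.0406 0.0642 0.227 0 -0.0755; 0 0.0215 0.0511 0.0809 0.286 0 -0.095; 0 0.0234 0.0556 0.0879 0.3107 0.0013 -0.1035'; python3 -m jog '0 0 0 0 0 0 0;0 0 0 0 0 0 0;0 0 0 0 0 0 0;0 0 0 0 0 0 0;0 0 0 0 0 0 0';python3 go.py 478.43 271.52 -0.7085 55 -1 1.4 55;  python3 snap.py wBP; python3 - <<'E'
from bench import ctrl; import cv2
for n in("side","scene"): cv2.imwrite(f"pics/{n}3.png",ctrl.grab_frame(n))
f=cv2.imread("pics/side3.png"); g=cv2.imread("pics/scene3.png")
cv2.imwrite("pics/c3.png",cv2.hconcat([cv2.resize(f[60:200,100:260],None,fx=2.4,fy=2.4),cv2.resize(g[140:280,290:450],None,fx=2.4,fy=2.4)]))
E
```

```text
clock: 21.65
tool_pos: [457.8, 250.2, 143.6]
tcp_rot: [-0.539, 1.175, 0.743]
ft_force: [-0.0, -0.5, -1.8]
grip_width: 6.9
clock: 22.15
tool_pos: [458.0, 249.6, 143.5]
tcp_rot: [-0.539, 1.175, 0.742]
ft_force: [1.0, 0.4, -1.5]
grip_width: 6.7
t [-0.0005 -0.0013  0.0002] w [-0.0013 -0.0008 -0.0001] |t| 0.001 ang 0.1 to [459.  248.9 144.1] j [ 0.43 -0.29 -0.38  1.2   0.13  1.16] F [ 1.   0.4 -1.5] w 6.7 clk 22.15
[458.  249.6 143.5] [ 1.   0.4 -1.5] 6.748102864802052 [ 0.004 -0.001  0.002 -0.001 -0.002  0.002]
```

View pics/wBP.png

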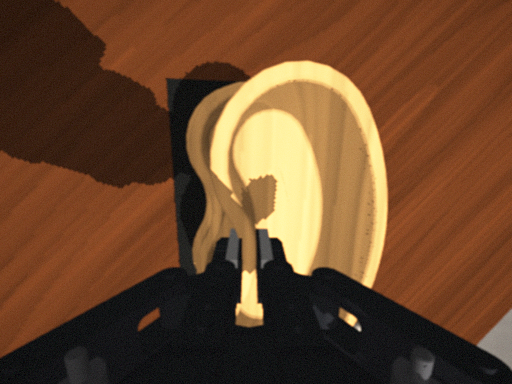

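View pics/c3.png

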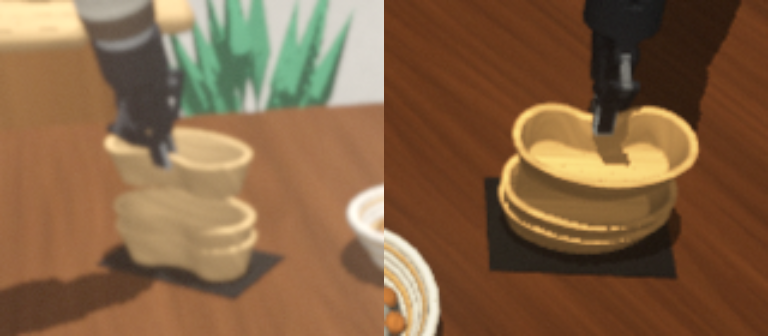

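```bash
python3 -m jog '0 0.007 -0.0005 -0.0023 -0.0013 -0.0008 0; 0 0.018 -0.0013 -0.0058 -0.0013 -0.0008 0; 0 0.029 -0.0013 -0.0094 -0.0013 -0.0008 0; 0 0.038 -0.0013 -0.0123 -0.0013 -0.0008 0; 0 0.0433 -0.0013 -0.014 -0.0013 -0.0008 0'; python3 -m jog '0 0 0 0 0 0 0;0 0 0 0 0 0 0;0 0 0 0 0 0 0;0 0 0 0 0 0 0;0 0 0 0 0 0 0';python3 go.py 478.43 271.52 -0.7085 55 -1 1.4 0
```

```text
clock: 22.8
tool_pos: [458.3, 248.8, 96.3]
tcp_rot: [-0.54, 1.175, 0.744]
ft_force: [-0.2, -0.1, -2.0]
grip_width: 6.9
clock: 23.3
tool_pos: [458.5, 248.9, 96.7]
tcp_rot: [-0.54, 1.175, 0.744]
ft_force: [0.2, 0.5, -2.3]
grip_width: 7.1
t [ 0.0073 -0.0004 -0.0021] w [ 0.0001 -0.001  -0.0006] |t| 0.008 ang 0.1 to [459.  248.9  89.1] j [ 0.43 -0.28 -0.46  1.11  0.13  1.15] F [ 0.2  0.5 -2.3] w 7.1 clk 23.3
```

```bash
python3 -m jog '0 0.0007 -0.0002 0 0 -0.001 -0.0006;0 0.0014 -0.0004 -0.0002 0 -0.001 -0.0006;0 0.0021 -0.0004 -0.0004 0 -0.001 -0.0006;0 0.0028 -0.0004 -0.0007 0 -0.001 -0.0006;0 0.0034 -0.0004 -0.0009 0 -0.001 -0.0006';  python3 go.py 478.43 271.52 -0.7085 55 -1 1.4 0
```

```text
clock: 23.8
tool_pos: [458.9, 248.8, 93.1]
tcp_rot: [-0.54, 1.174, 0.743]
ft_force: [0.2, 0.2, -2.2]
grip_width: 7.2
t [ 0.0038 -0.0001 -0.0011] w [ 0.0001 -0.0001 -0.0001] |t| 0.004 ang 0.0 to [459.  248.9  89.1] j [ 0.43 -0.28 -0.47  1.1   0.13  1.15] F [ 0.2  0.2 -2.2] w 7.2 clk 23.8
```

```bash
python3 -m jog '0 0.0004 0 -0.0001 0 0 0;0 0.0008 -0.0001 -0.0002 0 0 0;0 0.0012 -0.0001 -0.0004 0 0 0;0 0.0015 -0.0001 -0.0005 0 0 0;0 0.0017 -0.0001 -0.0006 0 0 0';  python3 go.py 478.43 271.52 -0.7085 55 -1 1.4 0
```

```text
clock: 24.3
tool_pos: [458.9, 248.7, 91.2]
tcp_rot: [-0.54, 1.174, 0.743]
ft_force: [-0.1, -0.2, -2.0]
grip_width: 7.0
t [ 0.0021  0.     -0.0005] w [ 0.0001 -0.0001 -0.0002] |t| 0.002 ang 0.0 to [459.  248.9  89.1] j [ 0.43 -0.28 -0.47  1.09  0.13  1.15] F [-0.1 -0.2 -2. ] w 7.0 clk 24.3
```

Still no contact at 2.1 mm above home, so the alignment is better than for the first dish. I'll go 1 mm further.

```bash
python3 -m jog '0 0.0002 0 0 0 0 0;0 0.0004 0 -0.0001 0 0 0;0 0.0006 0 -0.0001 0 0 0;0 0.0008 0 -0.0002 0 0 0;0 0.001 0 -0.0003 0 0 0';  python3 go.py 478.43 271.52 -0.7085 55 -1 1.4 0
```

```text
clock: 24.8
tool_pos: [458.9, 249.0, 90.6]
tcp_rot: [-0.54, 1.173, 0.744]
ft_force: [-5.0, 1.3, 4.0]
grip_width: 6.8
t [ 0.0014 -0.0002 -0.0004] w [ 0.0003  0.0005 -0.0005] |t| 0.001 ang 0.0 to [459.  248.9  89.1] j [ 0.43 -0.28 -0.47  1.09  0.13  1.15] F [-5.   1.3  4. ] w 6.8 clk 24.8
```

Contact at about 1.5 mm above home, with roughly 6 N. I'll let go here and retreat.

```bash
python3 -m jog '0.11 0 0 0 0 0 0;0.13 0 0 0 0 0 0;0.18 0 0 0 0 0 0;0.25 0 0 0 0 0 0;0.35 0 0 0 0 0 0' 20; python3 -m jog '0.5 -0.01 0 0 0 0 0;0.5 -0.035 0 0 0 0 0;0.5 -0.065 0 0 0 0 0;0.5 -0.09 0 0 0 0 0;0.5 -0.1 0 0 0 0 0' 20;python3 -m jog '0.5 0 0 0 0 0 0;0.5 0 0 0 0 0 0;0.5 0 0 0 0 0 0;0.5 0 0 0 0 0 0;0.5 0 0 0 0 0 0'; python3 snap.py wBn; for z in 54 55 57; do python3 wfit.py wBn 478 270 -.708 $z 275 160 228 '[(478.4,270.45,-.7085,3),(478.4,270.45,-.7085,29)]'; done; python3 down.py 478.8 270.9 -.7085 55 0 8 35 -1
```

```text
clock: 25.3
tool_pos: [459.0, 248.9, 90.6]
tcp_rot: [-0.54, 1.173, 0.744]
ft_force: [0.1, -0.2, -0.5]
grip_width: 29.7
clock: 25.8
tool_pos: [439.4, 225.3, 189.1]
tcp_rot: [-0.539, 1.169, 0.743]
ft_force: [0.1, -0.5, -0.4]
grip_width: 42.7
clock: 26.3
tool_pos: [439.1, 225.3, 188.2]
tcp_rot: [-0.539, 1.171, 0.743]
ft_force: [0.1, 0.7, 0.8]
grip_width: 42.8
[439.1 225.3 188.2] [0.1 0.7 0.8] 42.812096465708926 [ 0.001 -0.003  0.005  0.     0.    -0.   ]
wBn pose [479.215 270.964  -0.703] cost 98.4 area 18882.0
notch in tool [90.12 -0.85 -1.76]
wBn pose [478.813 270.281  -0.708] cost 97.6 area 18882.0
notch in tool [88.92 -0.8  -2.19]
wBn pose [478.087 268.94   -0.717] cost 98.1 area 18882.0
notch in tool [86.56 -0.84 -2.98]
t [ 0.1073 -0.0003  0.0368] w [0.0004 0.3174 0.001 ] |t| 0.113 ang 18.2 to [484. 277.  98.] j [ 0.39 -0.36 -0.34  1.3   0.14  1.12] F [ 0.7 -0.4 -0.1] w 42.3 clk 26.35
```

View pics/wBn_fit.png

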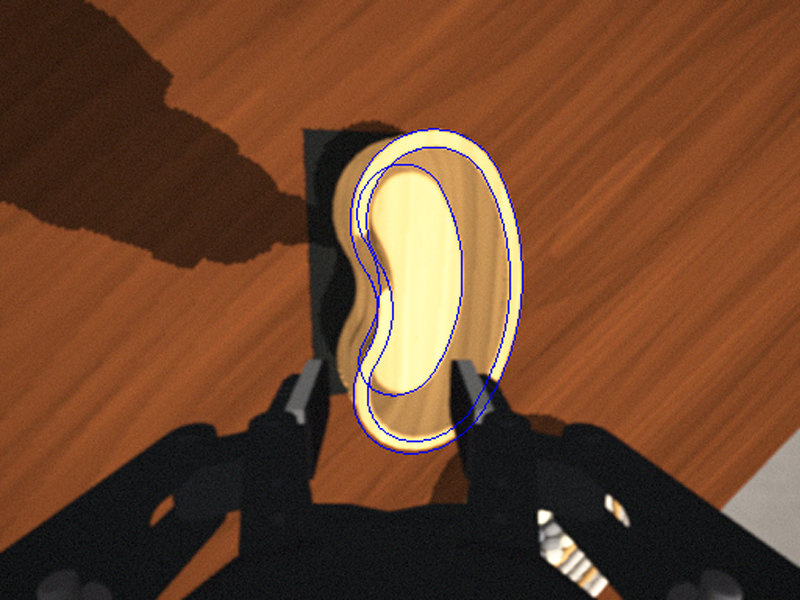

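```bash
python3 -m jog '0 0.02 0 0.007 0 0.06 0;0 0.045 0 0.0155 0 0.15 0;0 0.073 0 0.025 0 0.23 0.001;0 0.094 -0.0003 0.0325 0 0.29 0.001;0 0.1 -0.0003 0.035 0 0.317 0.001' 20; python3 -m jog '0 0 0 0 0 0 0;0 0 0 0 0 0 0;0 0 0 0 0 0 0;0 0 0 0 0 0 0;0 0 0 0 0 0 0'; python3 down.py 478.8 270.9 -.7085 55 0 8 0 -1
```

```text
clock: 26.85
tool_pos: [481.3, 274.8, 100.8]
tcp_rot: [-0.676, 1.469, 0.674]
ft_force: [-0.7, -1.0, -0.4]
grip_width: -0.0
clock: 27.35
tool_pos: [481.3, 274.6, 101.7]
tcp_rot: [-0.675, 1.468, 0.674]
ft_force: [0.4, 0.0, 0.5]
grip_width: 0.3
t [ 0.0387 -0.0005  0.0037] w [ 0.001  -0.0041 -0.0009] |t| 0.039 ang 0.2 to [484. 277.  63.] j [ 0.52  0.09 -0.07  1.41 -0.    1.23] F [0.4 0.  0.5] w 0.3 clk 27.35
```

```bash
python3 -m jog '0 0.009 0 0.0018 0 -0.002 0;0 0.018 -0.0005 0.0037 0 -0.004 0;0 0.027 -0.0005 0.0037 0 -0.004 0;0 0.032 -0.0005 0.0037 0 -0.004 0;0 0.035 -0.0005 0.0037 0 -0.004 0' 20; python3 -m jog '0 0.0003 0 0 0 0 0;0 0.0006 0 0 0 0 0;0 0.0009 0 0 0 0 0;0 0.0012 0 0 0 0 0;0 0.0015 0 0 0 0 0'; python3 down.py 478.8 270.9 -.7085 55 0 8 0 -1
```

```text
clock: 27.85
tool_pos: [483.6, 276.8, 65.6]
tcp_rot: [-0.674, 1.465, 0.675]
ft_force: [-0.1, -0.2, -0.1]
grip_width: -0.3
clock: 28.35
tool_pos: [483.7, 276.8, 64.3]
tcp_rot: [-0.674, 1.465, 0.675]
ft_force: [0.0, -0.5, -0.1]
grip_width: 0.0
t [ 0.0013 -0.0001  0.0003] w [ 0.001  -0.001  -0.0011] |t| 0.001 ang 0.1 to [484. 277.  63.] j [ 0.52  0.11 -0.13  1.34  0.    1.23] F [ 0.  -0.5 -0.1] w 0.0 clk 28.35
```

```bash
python3 -m jog '0 0.0005 0 0 0 0 0;0 0.001 0 0 0 0 0;0 0.0014 0 0 0 0 0;0 0.0017 0 0 0 0 0;0 0.002 0 0 0 0 0'; python3 down.py 478.8 270.9 -.7085 55 0 8 0 -1
```

```text
clock: 28.85
tool_pos: [483.8, 276.9, 63.4]
tcp_rot: [-0.674, 1.464, 0.675]
ft_force: [-2.7, -2.3, 11.0]
grip_width: -0.2
t [ 0.0004 -0.0001  0.0002] w [ 0.001  -0.0002 -0.0008] |t| 0.0 ang 0.1 to [484. 277.  63.] j [ 0.52  0.11 -0.13  1.34  0.    1.23] F [-2.7 -2.3 11. ] w -0.2 clk 28.85
```

```bash
python3 -m jog '0 0.0003 0 0 0 0 0;0 0.0005 0 0 0 0 0;0 0.0007 0 0 0 0 0;0 0.0008 0 0 0 0 0;0 0.0008 0 0 0 0 0'; python3 -m jog '0 -0.002 0 0 0 0 0;0 -0.01 0 0 0 0 0;0 -0.03 0 0 0 0 0;0 -0.06 0 0 0 0 0;0 -0.09 0 0 0 0 0' ;python3 -m jog '0.5 -0.03 0 0 0 0 0;0.5 -0.07 0 0 -0 0 0;0.5 -0.11 0 0 0 0 0;0.5 -0.14 0 0 0 0 0;0.5 -0.15 0 0 0 0 0' ; python3 snap.py wF;python3 - <<'E'
from bench import ctrl; import cv2
for n in("side","scene"): cv2.imwrite(f"pics/{n}4.png",ctrl.grab_frame(n))
f=cv2.imread("pics/side4.png"); g=cv2.imread("pics/scene4.png")
cv2.imwrite("pics/c4.png",cv2.hconcat([cv2.resize(f[110:210,120:240],(480,400),interpolation=cv2.INTER_CUBIC),cv2.resize(g[180:260,320:416],(320,400) if 0 else (320,267),interpolation=cv2.INTER_CUBIC)]) if 0 else cv2.resize(f[110:210,120:240],(720,600),interpolation=cv2.INTER_CUBIC))
cv2.imwrite("pics/c5.png",cv2.resize(g[180:270,320:428],(720,600),interpolation=cv2.INTER_CUBIC))
E
```

```text
clock: 29.35
tool_pos: [484.0, 277.0, 63.4]
tcp_rot: [-0.674, 1.463, 0.675]
ft_force: [-1.9, -1.3, 8.8]
grip_width: -0.0
clock: 29.85
tool_pos: [483.7, 276.7, 154.4]
tcp_rot: [-0.674, 1.464, 0.675]
ft_force: [0.7, 0.4, 1.0]
grip_width: -0.0
clock: 30.35
tool_pos: [484.2, 276.9, 308.2]
tcp_rot: [-0.673, 1.459, 0.675]
ft_force: [0.4, 0.0, 0.1]
grip_width: 42.5
[484.2 276.9 308.2] [0.4 0.  0.1] 42.49011508210557 [ 0.002  0.089  0.217  0.165 -0.001 -0.001]
```

View pics/c4.png

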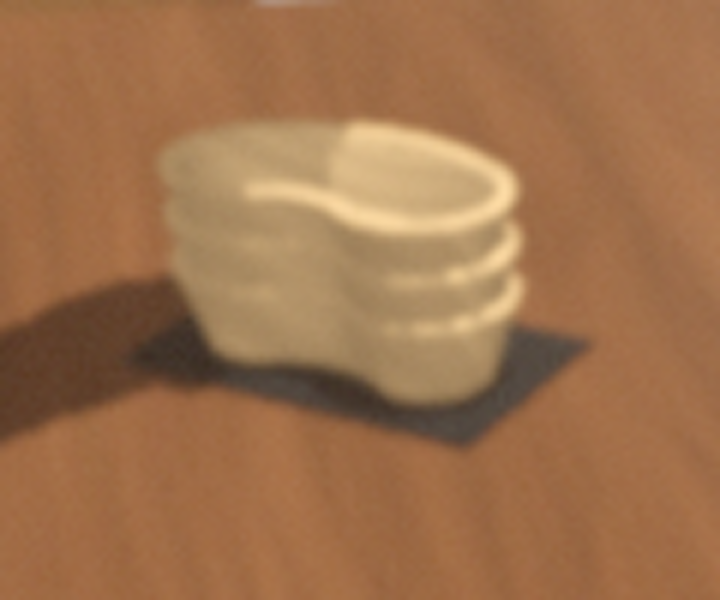

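View pics/c5.png

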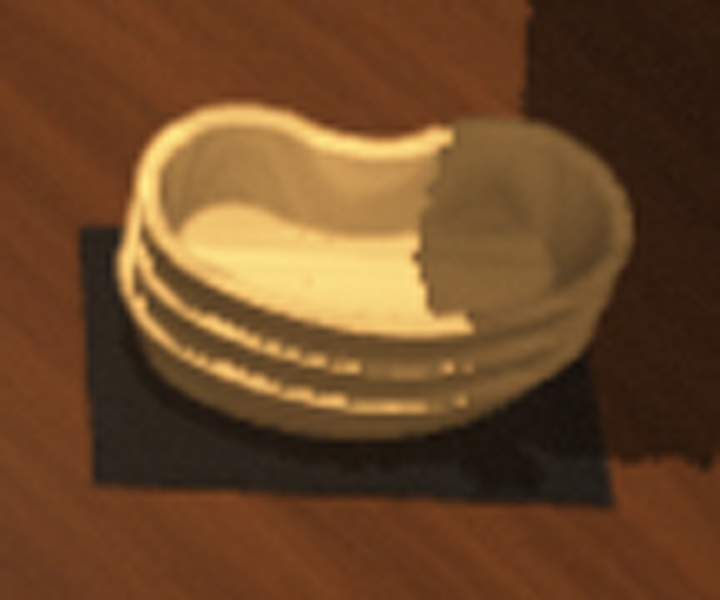

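View pics/wF.png

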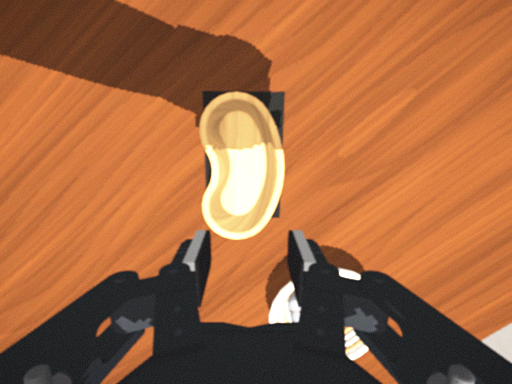

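View pics/scene4.png

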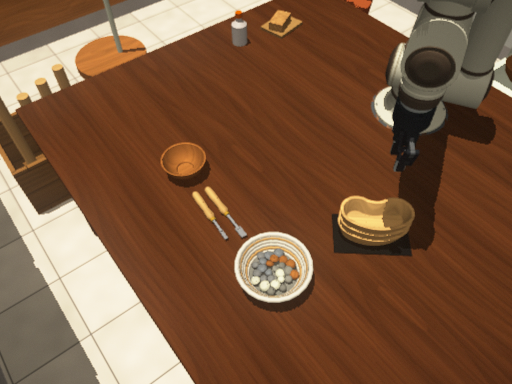

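```bash
cat > tilt.py <<'E'
import pickle
from h import *
def rend(p,zb,c,S=4):
    m=np.zeros((384*S,512*S),np.uint8); Rz=Rn.from_euler("z",p[2]).as_matrix()@Rn.from_rotvec([p[3],p[4],0]).as_matrix()
    for h in np.linspace(0,48,13):
        o=outline(46-.327*(48-h)); P=np.c_[o,np.full(len(o),h-24)]@Rz.T+[p[0],p[1],zb+24]
        cv2.fillPoly(m,[np.round(((proj(P,c)+.5)*S-.5)*16).astype(np.int32)],255,shift=4)
    return cv2.resize(m,(512,384),interpolation=cv2.INTER_AREA)/255.
def tf(n,zb,under):
    s,c=pickle.load(open(f"{n}.pkl","rb")); f=cv2.imread(f"pics/{n}.png"); h=cv2.cvtColor(f,cv2.COLOR_BGR2HSV).astype(int)
    m=((h[...,0]>13)&(h[...,0]<34)&(h[...,2]>110)).astype(np.uint8)
    m=comp(cv2.morphologyEx(m,cv2.MORPH_OPEN,np.ones((3,3))),(275,160)); m=cv2.morphologyEx(m,cv2.MORPH_CLOSE,np.ones((7,7)))
    w=np.zeros((384,512)); w[:228]=1; w[228:300,215:285]=1
    U=np.minimum(sum((render(u[:3],u[3],c) for u in under),np.zeros((384,512))),1)
    fu=lambda p: np.sum(w*(np.maximum(rend(p,zb,c),U)-m)**2)
    p=np.array([478.5,270.4,-.708,0,0])
    for sc in(1,.4):
        sim=np.array([p]+[p+sc*np.array([2,2,.02,.03,.03])*e for e in np.eye(5)])
        r=minimize(fu,p,method="Nelder-Mead",options=dict(initial_simplex=sim,xatol=.003,fatol=.02,maxiter=200)); p=r.x
    print(n,p.round(3),round(r.fun,1))
P=(478.4,270.45,-.7085)
tf("wP4",3,[]); tf("wAn",29,[(*P,3)]); tf("wBn",55,[(*P,3),(*P,29)])
E
python3 tilt.py
```

```text
wP4 [ 4.78275e+02  2.70387e+02 -7.12000e-01  2.00000e-03  2.00000e-03] 128.1
wAn [ 4.78143e+02  2.70293e+02 -7.07000e-01  8.00000e-03  1.00000e-02] 125.6
wBn [ 4.78703e+02  2.70262e+02 -7.06000e-01  3.00000e-03  5.00000e-03] 109.6
```

```bash
python3 -c "
from bench import ctrl
s=ctrl.get_state(); print(s['clock'],s['tool_pos'],s['ft_force'])
print(ctrl.hand_in())"
```

```text
30.5 [484.02990138 276.80118977 304.09926573] [-0.28486445  0.33580059 -0.54012588]
the job is handed in; nothing more can be done
None
```

The pile is built: both loose dishes are nested in the dish on the mat, dish_a first and dish_b on top. I handed the job in at 30.5 s of the 67 s allowed.

**How it went:** Each dish was pinched at the notch with the fingers leaning 18°, carried level and lowered until I felt contact of about 2 to 6 N. I then let it go and seated it by pressing on its floor, with about 8 N on dish_a and 11 N on dish_b.

| Check | dish_a | dish_b |
|---|---|---|
| Height above home at first contact | 2.5 mm | 1.5 mm |
| Floor height felt when pressed (home) | 37.1 mm (37.0) | 63.4 mm (63.0) |
| Rim fit against the matted dish (before pressing) | within 0.2 mm and 0.004 rad | within about 0.5 mm and 0.001 rad |
| Fitted tilt (before pressing) | about 0.01 rad or less | about 0.006 rad or less |

- **Other objects:** In the last scene picture the rims are evenly spaced, and the basket, round bowl and gouges look to be where they were. I judged this by eye and did not measure it. The arm was clear of the pile.
- **Not fully in agreement:**
  - The wrist camera calibration drifted by about 0.8 mm with arm direction. That is probably why dish_a touched early; I corrected for it with dish_b.
  - dish_b's floor read 0.4 mm above nominal under load, well inside the allowed range.
  - I did not refit position or tilt after the final presses; I only looked at the pictures.

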